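# Fetch the folding loupe from behind the ornaments

### The job

The chrome folding loupe lies open on the display board behind three ornaments: first set all three (the malachite slab, the clear riser with the apache tears, and the white bud vase) upright on the cork mat, without moving the loupe. Then fold the loupe's lens fully shut, and only after that lay the loupe in its leather case, lengthwise along the case. With the loupe stowed, stand each ornament upright back in the middle of the slate coaster of its own shape: the slab lined up along the oblong one, the riser on the square one, the vase on the round one; never tip an ornament over.

Things in the scene. Friction and masses are not known exactly. Their poses are not given: they have to be found in the camera images.
- slab: Polished malachite slab (banded green stone), standing upright: 56 mm (its x) by 26 mm (its y) by 80 mm tall, about 0.4 kg. Starts on the oblong coaster, roughly lined up with it. Origin at the centre of its underside; z up.
- riser: Clear acrylic riser block, 44 by 44 mm (its x and y) and 56 mm tall, with three black apache tears (pebbles of 17 to 19 mm) fixed on its top; 75 mm tall in all, about 0.15 kg. Starts on the square coaster. Origin at the centre of its underside; z up.
- vase: White bud vase, solid and round: a straight body of 42 mm diameter from its foot up to 55 mm, then a narrow neck; 82 mm tall, about 0.18 kg. Starts on the round coaster. Origin at the centre of its underside; z up.
- loupe: Base of the chrome folding loupe: a flat bar 62 mm (its x) by 36 mm (its y) by 12 mm, lying on the maple board (its underside at height 8 mm), about 0.16 kg with its lens plate. It lies beyond the ornaments as seen from the robot, with its x pointing roughly away from the robot. The lens plate is hinged on it near its +x end, 27.5 mm from its middle and 15 mm above its underside; folded shut, the whole is 17.5 mm thick. Origin at the centre of its underside; z up.
- loupe_lens (a joint): Opening angle of the loupe's lens plate (rad): 0 is folded flat on the base; it starts half open at 0.5 to 0.85. The plate is 52 mm long, 30 mm wide and 5 mm thick, and reaches from the hinge towards the loupe's -x end, its free end raised. The hinge is stiff enough to stay at any angle; a push straight down of 1 to 3 N on the plate, about 20 mm from the hinge, folds it (stop on reaching the flat, about 17.5 mm above the loupe's underside).
- slab_pad: Oblong fixed dark slate coaster, 4 mm thick, on a pale maple display board 8 mm thick (its top is at height 12 mm); 80 mm (its x) by 46 mm (its y). The slab's place. Origin at the centre of its underside; z up.
- riser_pad: Square fixed dark slate coaster, 4 mm thick, on a pale maple display board 8 mm thick (its top is at height 12 mm); 64 by 64 mm. The riser's place. Origin at the centre of its underside; z up.
- vase_pad: Round fixed dark slate coaster, 4 mm thick, on a pale maple display board 8 mm thick (its top is at height 12 mm); 68 mm in diameter. The vase's place. Origin at the centre of its underside; z up.
- mat: Cork mat fixed to the shelf, 260 mm (its x) by 130 mm (its y) by 4 mm thick, to the left or to the right of the board; room for the three ornaments in a row along its x, 85 mm apart. Origin at the centre of its underside; z up.
- case: Open brown leather-covered case with a grey lining for the loupe, fixed to the shelf on the side opposite to the mat. Inside 78 mm (its x) by 50 mm (its y), floor 4 mm above the shelf, walls 5 mm thick with their rim 16 mm above the shelf; each of the two long walls has a thumb notch 44 mm wide in its middle, down to the floor level, where fingers can pass. Origin at the centre of its underside; z up.
There are look-alikes about, which are no part of the job. Leave any blue look-alike of the vase alone. There is more than one size of the slab; the job needs the smaller.

How it is judged:
By the outcome, as a careful person would: the job done as asked, in the order asked, and still so for the second after the job is handed in, with the robot touching nothing.
It also fails if it takes over 149 s, if anything falls off the work surface, if the arm or the gripper's body presses on something with over 40 N, if the wrist force passes 120 N, or if a joint passes its speed limit or range.

### The arm

A 7-joint arm with a two-finger parallel gripper is mounted at the origin on the work surface. World frame = base frame: x ahead of the robot, y to its left, z up, the work surface at z = 0. Lengths are in m, angles in rad, forces in N, time in s.
With the tool pointing down it reaches from about 0.425 to 0.875 m from the base axis. Payload 8.4 kg.
Tool frame: the origin (TCP) lies at the very end of the fingers, on their centre line; the grasp point (between the pads) lies 19 mm behind it; z points along the fingers, y is the line along which they close (so a half turn about z gives the same grasp; the last joint's range is limited). The gripper opens to 87 mm and grips with 3 to 60 N. Pads are 19 mm wide; open, the fingers measure 117 mm over their backs; the gripper's body (75 mm by 190 mm) begins 51 mm behind the grasp point.
Start: joints at [-1.428, 0.333, 0.04, 1.465, -0.013, 1.343, -0.059], TCP at [0.156, 0.631, 0.186] pointing down, gripper open.
Joint ranges: [-2.58, 2.58], [-0.38, 2.09], [-1.3, 1.39], [0.25, 2.4], [-1.5, 4.64], [0.08, 2.09], [-2.65, 2.65]. Speed limits (rad/s): [2.22, 2.22, 2.79, 2.79, 3.14, 3.14, 3.14].

### API

Orientations are given as a rotation vector (axis times angle).
In Python, from rig import robot gives the robot as it stands.
- The arm moves only by the shell command python3 -m jog 'ROWS' [FORCE]. ROWS is text: rows parted by semicolons, each of 7 numbers parted by spaces: the shift along the tool's x, y, z in m, then the turn, a rotation vector about the tool's x, y, z in rad, then the opening in per cent of the stroke, from 0 (shut) to 100 (fully open). In form: tx ty tz ax ay az gripper; .... A call has 1 to 5 rows; each row is the pose to reach, as a shift and turn from the pose commanded when the call began, along the tool's axes at that moment; what a row does not reach only later rows make up. A row lasts 1/10 s, in which the tool goes at most 50 mm and 8.59 degrees, less where a joint would pass 70% of its speed; a pose out of reach is approached as far as the arm can. A call with a gripper value outside its range is refused whole. The fingers move at their own pace and stop on an object; FORCE is the grip in N (left out, the last holds). Time passes only in rows, so rows that repeat a pose let the fingers close. It gives the time, the measured TCP pose, the force, the opening and the grip force at its end, in the units of the state.
- robot.get_state(): the state, without advancing time (a new reading comes with each control period).
- robot.snapshot(name): name is "side" or "top"; returns a dict with "img" (400x640x3 uint8, red, green, blue), "depth" (400x640 float32, m along the optical axis (not along the pixel's ray), 0 where there is no reading), "mtx" (3x3 intrinsics, pixels), "dist" ([k1, k2, p1, p2, k3] as OpenCV has them; the pictures are not rectified), "extrinsics" (4x4, takes a point from camera to world coordinates). Camera axes: x right, y down, z forward; pixel columns grow to the right and rows downward; lengths in m; the calibration is good to about 2 mm. A picture is of the moment at which its call begins.
- robot.hand_in(): hands the job in; it is judged then, once.
The state is a dict: "time": time; "joint_pos": joint angles; "qd": joint speeds; "tau": joint torques, N m; "eef_pos": TCP position; "tcp_rot": TCP orientation; "force": force on the tool from outside, world axes, zero at the start; "torque": the same for the moment, N m; "gripper_width": finger opening in m; "gripper_force": force on a finger pad.
Only numpy, scipy, OpenCV 4.12 (cv2) and the standard library are available. Lean on these libraries where they do the work, as an engineer would, in place of code of your own. Each camera call takes 0.05 s, during which the arm holds its last target. There are 200 camera calls.

## Working session

There is one attempt and no reset: what is moved stays moved. The work goes in short steps, Python scripts to look and compute and a shell command to move; the robot and the scene stay as the last step left them, time stands still between calls to the robot, and variables do not carry over. Pictures are saved under pics/ and viewed, at most 14 in all, crops included, and the job is handed in when it is done.

```bash
ls; mkdir -p pics
python3 - <<'E'
from rig import robot
import cv2,numpy as np
for n in("top","side"):
    s=robot.snapshot(n); cv2.imwrite(f"pics/{n}0.png",s["img"][:,:,::-1]); np.savez(f"{n}0.npz",**s)
    print(n,s["mtx"].round(1).tolist(),s["dist"],s["extrinsics"].round(3).tolist())
print(robot.get_state())
E
```

```text
pics
top [[432.7, 0.0, 318.8], [0.0, 432.7, 201.7], [0.0, 0.0, 1.0]] [-0.10787  0.       0.       0.       0.     ] [[0.009, -0.993, 0.119, 0.502], [-1.0, -0.009, 0.002, 0.013], [-0.0, -0.119, -0.993, 0.947], [0.0, 0.0, 0.0, 1.0]]
side [[459.3, 0.0, 316.4], [0.0, 459.3, 210.5], [0.0, 0.0, 1.0]] [0.04387705 0.         0.         0.         0.        ] [[-0.9, -0.322, 0.295, 0.28], [-0.436, 0.641, -0.632, 0.734], [0.014, -0.697, -0.717, 0.893], [0.0, 0.0, 0.0, 1.0]]
{'time': 0.1, 'joint_pos': array([-1.428186  ,  0.33385967,  0.03987141,  1.46621652, -0.01340898,
        1.34331417, -0.05851724]), 'qd': array([-0.00014632, -0.00138833,  0.00033189, -0.00190649,  0.00036374,
       -0.00133837,  0.00072481]), 'tau': array([ 4.00274992e-03, -6.57818842e+01,  1.34009097e+00, -4.04710186e+01,
       -5.97511232e-02,  4.10676131e-02,  5.13146927e-05]), 'eef_pos': array([0.15555467, 0.63059389, 0.18561919]), 'tcp_rot': array([-3.78951125e-01, -3.11856009e+00,  2.40166180e-03]), 'force': array([ 0.03541769, -0.69774883,  0.60960412]), 'torque': array([-0.00900004, -0.03149254, -0.00328965]), 'gripper_force': 0.0, 'gripper_width': 0.08659018113424602}
```

View pics/top0.png

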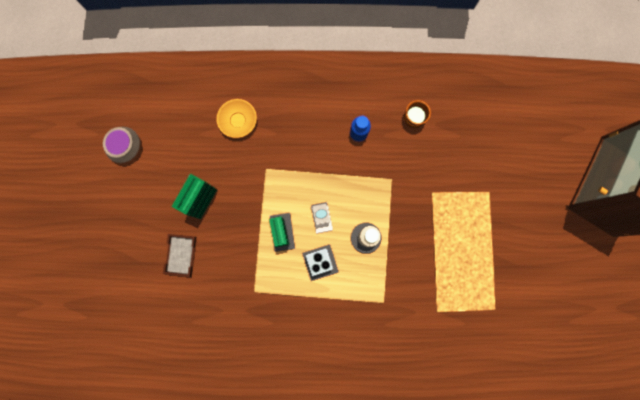

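View pics/side0.png

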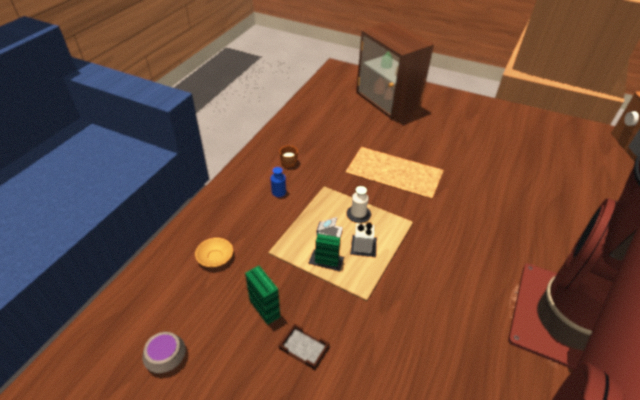

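Top view: candidates: slab (279,233) small green on board vs. bigger look-alike (194,197); vase white (368,237) vs. blue one (361,127); riser (320,263); loupe (321,217); case (180,256); mat (463,251). I choose the ones on the board.

```bash
cat > h.py <<'E'
import cv2,numpy as np
from scipy.spatial.transform import Rotation as R
def load(n):return dict(np.load(n))
def rays(s,px):
    u=cv2.undistortPoints(np.asarray(px,float).reshape(-1,1,2),s["mtx"],s["dist"])[:,0]
    return np.c_[u,np.ones(len(u))]@s["extrinsics"][:3,:3].T
def onplane(s,px,z):
    d=rays(s,px);o=s["extrinsics"][:3,3]
    return o+d*((z-o[2])/d[:,2])[:,None]
def cloud(s):
    h,w=s["depth"].shape
    v,u=np.mgrid[:h,:w]
    d=rays(s,np.c_[u.ravel(),v.ravel()])
    P=s["extrinsics"][:3,3]+d*s["depth"].reshape(-1,1)
    return P.reshape(h,w,3)
def rect(xy):
    (c,sz,a)=cv2.minAreaRect(np.float32(xy)*1000)
    if sz[0]<sz[1]: sz=sz[::-1];a+=90
    return np.round(c,1),np.round(sz,1),round((a+90)%180-90,1)  # mm, long-axis angle deg
E
python3 - <<'E'
from h import *
s=load("top0.npz");P=cloud(s);hsv=cv2.cvtColor(s["img"],cv2.COLOR_RGB2HSV);H,S,V=[hsv[...,i].astype(int) for i in range(3)]
def box(u0,v0,u1,v1):
    m=np.zeros(H.shape,bool);m[v0:v1,u0:u1]=1;return m
z=P[...,2]
def rep(n,m,h):
    v,u=np.nonzero(m); print(n,len(u),'z',np.percentile(z[m],[5,50,95]).round(3),rect(onplane(s,np.c_[u,v],h)[:,:2]),'mean',onplane(s,np.c_[u,v],h).mean(0).round(4))
g=(H>50)&(H<90)&(S>120)
rep("slabtop",g&box(262,205,300,262)&(z>.08),.092)
rep("bigslab",g&box(165,165,225,225)&(z>.08),.1)
rep("vasetop",box(350,215,390,258)&(z>.08),.094)
rep("vasebody",box(345,210,395,262)&(z>.03),.067)
rep("riser",box(300,243,342,284)&(z>.05),.068)
b=box(308,200,336,235)
rep("loupe",b&(z>.014),.02)
m=(H>10)&(H<28)&(S>100)&(V>150)&box(425,180,505,320);rep("mat",m,.004)
m=(V<90)&box(155,225,205,285);rep("case dark",m,.016)
m=(S<70)&(V>90)&box(155,225,205,285);rep("lining",m,.004)
rep("case z",box(155,225,205,285)&(z>.010),.016)
rep("board",(H>12)&(H<30)&(S>80)&(V>150)&box(245,160,400,310),.008)
t=load("side0.npz");
A=cv2.resize(s["img"][160:310,245:400],None,fx=3.8,fy=3.8,interpolation=2)
A2=cv2.resize(t["img"][175:305,265:420],None,fx=2.5,fy=2.5,interpolation=2)
A3=cv2.resize(s["img"][160:285,150:230],None,fx=1.9,fy=1.9,interpolation=2)
C=np.zeros((600,800,3),np.uint8)
A=A[:,:];C[:A.shape[0],:589]=A[:600,:589]
B=cv2.resize(A2,(211,177));C[:177,589:]=B
C[200:200+A3.shape[0],600:600+A3.shape[1]]=A3
cv2.imwrite("pics/crop1.png",C[...,::-1])
E
```

```text
slabtop 341 z [0.089 0.092 0.094] (array([545.8,  95.4]), array([55.6, 24. ]), 12.5) mean [0.5455 0.0953 0.092 ]
bigslab 782 z [0.088 0.108 0.111] (array([612.4, 267.2]), array([75.5, 55. ]), -28.1) mean [0.6151 0.2729 0.1   ]
vasetop 144 z [0.091 0.094 0.097] (array([545.3, -75.2]), array([48.8, 45.7]), 25.2) mean [ 0.5396 -0.0886  0.094 ]
vasebody 361 z [0.051 0.074 0.096] (array([545.3, -80.3]), array([81.6, 57.6]), -75.5) mean [ 0.5388 -0.0875  0.067 ]
riser 485 z [0.066 0.069 0.085] (array([486.7,   8.8]), array([59.9, 54.8]), 20.4) mean [0.4857 0.0139 0.068 ]
loupe 484 z [0.018 0.031 0.055] (array([579. ,   9.7]), array([65.8, 35.5]), 11.7) mean [0.5804 0.01   0.02  ]
mat 7242 z [0.    0.004 0.007] (array([ 511.4, -317.5]), array([266.1, 166. ]), 0.8) mean [ 0.5094 -0.3034  0.004 ]
case dark 163 z [0.    0.012 0.018] (array([507.1, 313. ]), array([113.3,  61.8]), -5.8) mean [0.4985 0.3087 0.016 ]
lining 734 z [0.002 0.004 0.007] (array([494.9, 318.9]), array([76.2, 49. ]), -6.0) mean [0.495  0.3191 0.004 ]
case z 238 z [0.012 0.016 0.019] (array([495. , 316.7]), array([87.3, 63.5]), -4.7) mean [0.4936 0.3158 0.016 ]
board 13586 z [0.005 0.008 0.011] (array([543.3,   4.3]), array([283.5, 273.3]), 85.8) mean [0.5437 0.0032 0.008 ]
```

View pics/crop1.png

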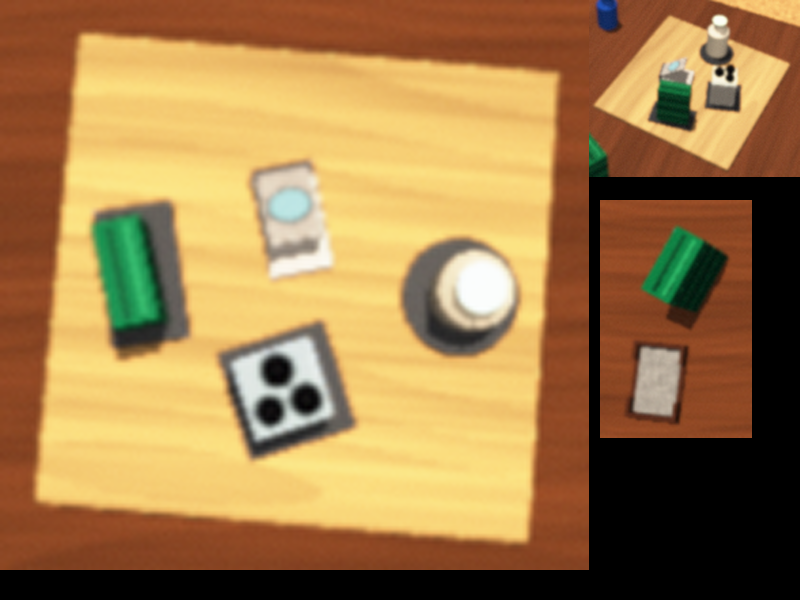

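The crop confirms the small slab on the oblong pad, the pebble riser on the square one, the white vase on the round one and the half-open loupe behind; the case is on the left, the mat on the right.

```bash
cat > to.py <<'E'
# to.py x y z yawdeg(of tool y, world, mod 180) -> tool-frame shift from present pose
import sys;from rig import robot;from h import *
st=robot.get_state();M=R.from_rotvec(st["tcp_rot"]).as_matrix();p=st["eef_pos"]
def go(x,y,z,yaw,p=p,M=M):
    c=np.degrees(np.arctan2(M[1,1],M[0,1]));d=(yaw-c+90)%180-90
    T=R.from_euler('z',np.radians(d)).as_matrix()@M0(c)
    rv=R.from_matrix(M.T@T).as_rotvec();sh=M.T@(np.array([x,y,z])-p)
    print("shift",sh.round(4),"turn",rv.round(3),"yaw now",round(c,1),"tilt",(M[:,2]).round(4));return T
def M0(c):
    c=np.radians(c);yv=np.array([np.cos(c),np.sin(c),0]);zv=np.array([0,0,-1.]);return np.c_[np.cross(yv,zv),yv,zv]
if __name__=="__main__":
    print("t",round(st["time"],2),"p",p.round(4),"j",st["joint_pos"].round(2),"F",st["force"].round(1),"g",round(float(st["gripper_width"]),4),round(float(st["gripper_force"]),1))
    w=None
    a=list(map(float,sys.argv[1:]))
    T=M;q=p
    for i in range(0,len(a),4):
        T=go(*a[i:i+4],p=q,M=T);q=np.array(a[i:i+3])
E
python3 - <<'E'
from h import *
s=load("top0.npz");P=cloud(s);z=P[...,2];hsv=cv2.cvtColor(s["img"],cv2.COLOR_RGB2HSV);H,S,V=[hsv[...,i].astype(int) for i in range(3)]
def box(u0,v0,u1,v1):
    m=np.zeros(H.shape,bool);m[v0:v1,u0:u1]=1;return m
def big(m):
    m=cv2.morphologyEx(m.astype(np.uint8),cv2.MORPH_OPEN,np.ones((3,3)))
    n,l,st,_=cv2.connectedComponentsWithStats(m);k=1+st[1:,4].argmax();v,u=np.nonzero(l==k);return np.c_[u,v]
m=big((S<60)&(V>150)&box(300,243,342,284));print("riser white",len(m),rect(onplane(s,m,.068)[:,:2]))
m=big((H>14)&(H<28)&(S>100)&(V>170)&box(420,180,510,325));print("mat",rect(onplane(s,m,.004)[:,:2]))
m=big((S<40)&(V>200)&box(350,215,390,258));print("vase top",len(m),onplane(s,m,.094).mean(0),rect(onplane(s,m,.094)[:,:2]))
m=big((S<90)&(V>130)&box(345,210,395,262));print("vase all",len(m),m.min(0),m.max(0))
t=load("side0.npz");ht=cv2.cvtColor(t["img"],cv2.COLOR_RGB2HSV)
Q=cloud(t)
sel=(ht[...,1]<90)&(ht[...,2]>130);b=np.zeros_like(sel);b[180:225,340:380]=1
q=Q[sel&b&(Q[...,2]>.02)&(Q[...,2]<.06)];print("vase side body",len(q),q.min(0),q.max(0))
E
python3 to.py .4 .3 .2 102.5 .5457 .0953 .14 102.5
```

```text
riser white 101 (array([498.2,   2.3]), array([28. , 16.6]), 18.9)
mat (array([ 509.9, -303.3]), array([261.5, 132.4]), 1.6)
vase top 187 [ 0.54006412 -0.08968019  0.094     ] (array([540.2, -90.7]), array([29.6, 27.7]), -0.1)
vase all 368 [360 225] [380 246]
vase side body 150 [ 0.51977713 -0.0875509   0.0201945 ] [ 0.55526049 -0.06656042  0.05992543]
t 0.1 p [0.1556 0.6306 0.1856] j [-1.43  0.33  0.04  1.47 -0.01  1.34 -0.06] F [ 0.  -0.7  0.6] g 0.0866 0.0
shift [-0.3165 -0.2625 -0.014 ] turn [-0.002 -0.    -0.46 ] yaw now 76.1 tilt [-3.0e-04 -1.5e-03 -1.0e+00]
shift [-0.0979 -0.2314  0.06  ] turn [0. 0. 0.] yaw now 102.5 tilt [ 0.  0. -1.]
```

```bash
python3 -m jog '-0.17 -0.14 -0.01 0 0 -0.46 60; -0.17 -0.14 -0.01 0 0 -0.46 60; -0.17 -0.14 -0.01 0 0 -0.46 60; -0.17 -0.14 -0.01 0 0 -0.46 60; -0.17 -0.14 -0.01 0 0 -0.46 60' 30; python3 to.py .5457 .0953 .14 102.5
```

```text
time: 0.6
eef_pos: [0.2908, 0.4501, 0.1967]
tcp_rot: [-0.334, 3.123, -0.002]
force: [0.3, 0.8, -0.5]
gripper_width: 0.0565
gripper_force: 0.0
t 0.6 p [0.2908 0.4501 0.1967] j [-1.17  0.1   0.09  1.73 -0.01  1.31  0.71] F [ 0.3  0.8 -0.5] g 0.0565 0.0
shift [-0.1739 -0.4006  0.0573] turn [-0.001  0.001 -0.005] yaw now 102.2 tilt [ 0.001 -0.001 -1.   ]
```

```bash
python3 -m jog '-0.087 -0.2 0.03 0 0 -0.005 56; -0.087 -0.2 0.03 0 0 -0.005 56; -0.087 -0.2 0.03 0 0 -0.005 56; -0.087 -0.2 0.03 0 0 -0.005 56; -0.087 -0.2 0.03 0 0 -0.005 56'>/dev/null; python3 -m jog '-0.087 -0.2 0.027 0 0 0 56; -0.087 -0.2 0.027 0 0 0 56; -0.087 -0.2 0.027 0 0 0 56; -0.087 -0.2 0.027 0 0 0 56; -0.087 -0.2 0.027 0 0 0 56'; python3 to.py .5457 .0953 .04 102.5
```

```text
time: 1.6
eef_pos: [0.5462, 0.0968, 0.1388]
tcp_rot: [0.341, -3.123, 0.003]
force: [-0.1, 0.6, 0.2]
gripper_width: 0.0489
gripper_force: 0.0
t 1.6 p [0.5462 0.0968 0.1388] j [-0.68  0.18  0.48  1.78 -0.08  1.2   1.61] F [-0.1  0.6  0.2] g 0.0489 0.0
shift [ 0.0007 -0.0011  0.0988] turn [-0.002 -0.    -0.   ] yaw now 102.5 tilt [ 1.0e-04 -2.2e-03 -1.0e+00]
```

```bash
python3 -m jog '0 -0.001 0.04 0 0 0 56; 0 -0.001 0.07 0 0 0 56; 0 -0.001 0.09 0 0 0 56; 0 -0.001 0.098 0 0 0 56; 0 -0.001 0.098 0 0 0 56'>/dev/null; python3 -m jog '0 0 0 0 0 0 25; 0 0 0 0 0 0 10; 0 0 0 0 0 0 10; 0 0 0 0 0 0 10; 0 0 0 0 0 0 10' 30; python3 -m jog '0 0 -0.005 0 0 0 10; 0 0 -0.03 0 0 0 10; 0 0 -0.06 0 0 0 10; 0 0 -0.09 0 0 0 10;  0 0 -0.1 0 0 0 10'; python3 to.py .5099 -.3033 .14 102.5
```

```text
time: 2.6
eef_pos: [0.5454, 0.1009, 0.0422]
tcp_rot: [-0.349, 3.121, -0.0]
force: [0.9, -1.5, 4.8]
gripper_width: 0.0257
gripper_force: 29.8
time: 3.1
eef_pos: [0.5457, 0.1017, 0.144]
tcp_rot: [-0.35, 3.119, 0.002]
force: [0.9, 0.5, -4.9]
gripper_width: 0.0258
gripper_force: 29.5
t 3.1 p [0.5457 0.1017 0.144 ] j [-0.69  0.17  0.48  1.78 -0.08  1.21  1.61] F [ 0.9  0.5 -4.9] g 0.0258 29.5
shift [ 0.1246 -0.387   0.0034] turn [0.001 0.003 0.005] yaw now 102.8 tilt [ 0.0028  0.0014 -1.    ]
```

```bash
python3 -m jog '0.021 -0.202 0 0 0 0 10; 0.021 -0.202 0 0 0 0 10; 0.021 -0.202 0 0 0 0 10; 0.021 -0.202 0 0 0 0 10; 0.021 -0.202 0 0 0 0 10'>/dev/null;  python3 -m jog '0.021 -0.202 0 0 0 0 10; 0.021 -0.202 0 0 0 0 10; 0.021 -0.202 0 0 0 0 10; 0.021 -0.202 0 0 0 0 10; 0.021 -0.202 0 0 0 0 10'; python3 -m jog '0 0 0 0 0 0 10; 0 0 0 0 0 0 10'>/dev/null; python3 to.py .595 -.301 .036 102.5
python3 - <<'E'
from rig import robot
import cv2,numpy as np
a=[]
for n in("top","side"):
    s=robot.snapshot(n);np.savez(f"{n}1.npz",**s)
    a.append(s["img"][140:320,230:520] if n=="top" else s["img"][100:300,220:510])
cv2.imwrite("pics/b1.png",cv2.resize(np.vstack(a),None,fx=1.55,fy=1.55,interpolation=2)[...,::-1])
E
```

```text
time: 4.1
eef_pos: [0.59, -0.3104, 0.1399]
tcp_rot: [0.335, -3.12, 0.007]
force: [-0.2, -0.9, -4.0]
gripper_width: 0.0253
gripper_force: 30.0
t 4.3 p [ 0.5931 -0.3003  0.1402] j [-0.09  0.45  0.67  1.51 -0.29  1.28  2.41] F [-0.1  0.9 -5.4] g 0.0256 30.0
shift [-0.0018 -0.0013  0.1042] turn [ 0.002 -0.001  0.006] yaw now 102.8 tilt [-0.0016  0.0016 -1.    ]
```

View pics/b1.png

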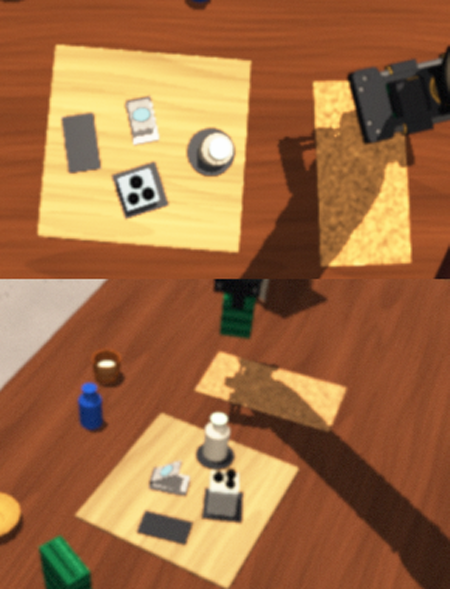

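The slab's pad is now fully visible and empty; the slab hangs over the mat's far end, upright. Lower and release.

```bash
python3 -m jog '-0.002 -0.001 0.04 0 0 0 10; -0.002 -0.001 0.08 0 0 0 10; -0.002 -0.001 0.098 0 0 0 10; -0.002 -0.001 0.1 0 0 0 10; -0.002 -0.001 0.101 0 0 0 10' ; python3 -m jog '0 0 0.001 0 0 0 10; 0 0 0.002 0 0 0 10; 0 0 0.002 0 0 0 10; 0 0 0.002 0 0 0 10';python3 to.py .595 -.301 .036 102.5
```

```text
time: 4.9
eef_pos: [0.5959, -0.3016, 0.041]
tcp_rot: [-0.352, 3.121, 0.0]
force: [-0.2, -0.6, -3.5]
gripper_width: 0.0256
gripper_force: 30.0
time: 5.3
eef_pos: [0.5957, -0.3027, 0.0391]
tcp_rot: [-0.35, 3.121, -0.001]
force: [0.0, 0.7, -4.0]
gripper_width: 0.0258
gripper_force: 30.0
t 5.3 p [ 0.5957 -0.3027  0.0391] j [-0.06  0.54  0.63  1.61 -0.35  1.11  2.45] F [ 0.   0.7 -4. ] g 0.0258 30.0
shift [0.0003 0.0018 0.0031] turn [-0.     0.001  0.005] yaw now 102.8 tilt [ 9.e-04 -2.e-04 -1.e+00]
```

Run:
```python
from h import *
s=load("top1.npz");P=cloud(s);z=P[...,2];hsv=cv2.cvtColor(s["img"],cv2.COLOR_RGB2HSV);H,S,V=[hsv[...,i].astype(int) for i in range(3)]
b=np.zeros(H.shape,bool);b[205:265,260:305]=1
m=(b&(V<140)&(S<90)).astype(np.uint8)
n,l,st,_=cv2.connectedComponentsWithStats(m);k=1+st[1:,4].argmax();v,u=np.nonzero(l==k)
print("slab pad",rect(onplane(s,np.c_[u,v],.012)[:,:2]))
b[:]=0;b[235:290,295:345]=1
m=b&(z>.06)&(z<.074); v,u=np.nonzero(m);print("riser top",rect(P[m][:,:2]),P[m].mean(0))
m=(b&(P[...,2]>.03)).astype(np.uint8)
m=(b&(S<110)&(H>=0)&((S<70)|(V<110))).astype(np.uint8)
m=cv2.morphologyEx(m,cv2.MORPH_OPEN,np.ones((3,3)));v,u=np.nonzero(m);print("riser pad+riser",rect(onplane(s,np.c_[u,v],.012)[:,:2]))
```

```text
slab pad (array([547.9,  94.5]), array([75.7, 42.2]), 9.1)
riser top (array([485.9,  14. ]), array([44.1, 43.9]), -71.1) [0.48692352 0.0148568  0.06787857]
riser pad+riser (array([483.4,  11. ]), array([59.7, 59.4]), -71.2)
```

```bash
python3 -m jog '0 0 0.001 0 0 0 10; 0 0 0.002 0 0 0 10; 0 0 0.003 0 0 0 10; 0 0 0.003 0 0 0 10; 0 0 0.003 0 0 0 10' ; python3 -m jog '0 0 0.0005 0 0 0 10; 0 0 0.001 0 0 0 10; 0 0 0.001 0 0 0 10; 0 0 0.001 0 0 0 10'
```

```text
time: 5.8
eef_pos: [0.5953, -0.3026, 0.0354]
tcp_rot: [0.35, -3.122, 0.0]
force: [-0.9, 0.3, -3.6]
gripper_width: 0.026
gripper_force: 30.0
time: 6.2
eef_pos: [0.5955, -0.3028, 0.035]
tcp_rot: [-0.35, 3.122, -0.0]
force: [-2.0, 0.7, 2.6]
gripper_width: 0.0253
gripper_force: 30.0
```

```bash
python3 -m jog '0 0 0 0 0 0 50; 0 0 0 0 0 0 50; 0 0 0 0 0 0 50' >/dev/null; python3 -m jog '0 0 -0.02 0 0 0 50; 0 0 -0.06 0 0 0 70; 0 0 -0.105 0 0 0 70; 0 0 -0.105 0 0 0 70'; python3 to.py .54 -.09 .14 79
```

```text
time: 6.9
eef_pos: [0.5983, -0.3048, 0.1462]
tcp_rot: [-0.348, 3.114, -0.007]
force: [0.6, -0.6, 0.3]
gripper_width: 0.0576
gripper_force: 0.0
t 6.9 p [ 0.5983 -0.3048  0.1462] j [-0.08  0.45  0.67  1.5  -0.29  1.28  2.41] F [ 0.6 -0.6  0.3] g 0.0576 0.0
shift [0.0094 0.2224 0.0049] turn [-0.004  0.009  0.415] yaw now 102.8 tilt [ 0.009  -0.0038 -1.    ]
```

```bash
python3 -m jog '0.008 0.22 0 0 0 0.415 70; 0.008 0.22 0 0 0 0.415 70; 0.008 0.22 0 0 0 0.415 70; 0.008 0.22 0 0 0 0.415 70; 0.008 0.22 0 0 0 0.415 70'>/dev/null; python3 -m jog '0 0 0 0 0 0 70; 0 0 0 0 0 0 70; 0 0 0 0 0 0 70'>/dev/null;  python3 to.py .54 -.09 .032 79
```

```text
t 7.7 p [ 0.5391 -0.0914  0.1395] j [-0.56  0.18  0.72  1.81 -0.12  1.2   1.58] F [ 0.3 -1.1  0.2] g 0.0611 0.0
shift [-0.0006  0.0016  0.1075] turn [-0.001  0.001 -0.002] yaw now 78.9 tilt [ 4.e-04 -7.e-04 -1.e+00]
```

```bash
python3 -m jog '0 0.001 0.04 0 0 0 70; 0 0.001 0.07 0 0 0 70; 0 0.001 0.095 0 0 0 70; 0 0.001 0.107 0 0 0 70; 0 0.001 0.107 0 0 0 70'>/dev/null; python3 -m jog '0 0 0 0 0 0 50; 0 0 0 0 0 0 35; 0 0 0 0 0 0 30; 0 0 0 0 0 0 30; 0 0 0 0 0 0 30' 20; python3 -m jog '0 0 -0.005 0 0 0 30; 0 0 -0.03 0 0 0 30; 0 0 -0.06 0 0 0 30; 0 0 -0.1 0 0 0 30;  0 0 -0.1 0 0 0 30'; python3 to.py .51 -.3033 .135 79
```

```text
time: 8.7
eef_pos: [0.5398, -0.0897, 0.0335]
tcp_rot: [0.301, 3.125, -0.001]
force: [-0.6, -2.2, 6.4]
gripper_width: 0.0355
gripper_force: 17.4
time: 9.2
eef_pos: [0.542, -0.089, 0.1375]
tcp_rot: [0.3, 3.12, 0.003]
force: [0.6, -0.2, -0.2]
gripper_width: 0.0265
gripper_force: 0.0
t 9.2 p [ 0.542  -0.089   0.1375] j [-0.56  0.18  0.73  1.81 -0.13  1.19  1.58] F [ 0.6 -0.2 -0.2] g 0.0265 0.0
shift [-0.0095 -0.2164  0.0021] turn [0.002 0.007 0.   ] yaw now 79.0 tilt [ 0.0073  0.001  -1.    ]
```

Run:
```python
from rig import robot
import cv2,numpy as np
a=[]
for n in("top","side"):
    s=robot.snapshot(n);np.savez(f"{n}2.npz",**s)
    a.append(s["img"][140:320,230:520] if n=="top" else s["img"][100:300,220:510])
cv2.imwrite("pics/b2.png",cv2.resize(np.vstack(a),None,fx=1.55,fy=1.55,interpolation=2)[...,::-1])
```

```text
(no output)
```

View pics/b2.png

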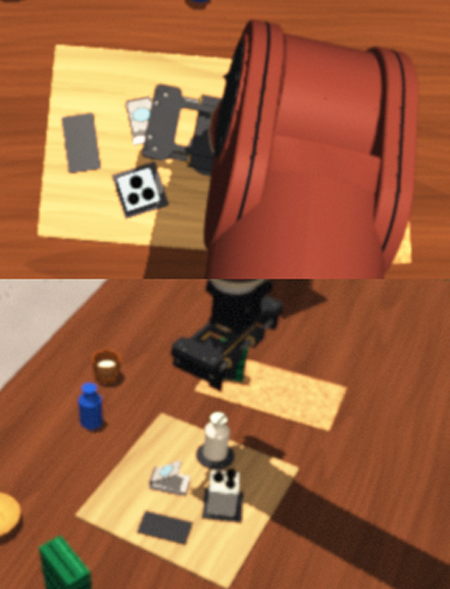

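The vase stands upright still on its coaster (side px ~(359,204)) but the grip slipped off; measure where it is relative to the fingers.

```bash
python3 - <<'E'
from h import *
from scipy.optimize import least_squares
for f in("side0.npz","side1.npz","side2.npz"):
    t=load(f);Q=cloud(t);h=cv2.cvtColor(t["img"],cv2.COLOR_RGB2HSV)
    b=np.zeros(h.shape[:2],bool);b[180:228,335:385]=1
    for lo,hi,r in((.018,.035,.021),(.035,.05,.021),(.05,.065,.021),(.08,.092,None)):
        m=b&(Q[...,2]>lo)&(Q[...,2]<hi)&(abs(Q[...,0]-.54)<.04)&(abs(Q[...,1]+.09)<.04)
        q=Q[m][:,:2]
        if r: 
            s=least_squares(lambda c:np.hypot(*(q-c).T)-r,[.54,-.09],loss='soft_l1',f_scale=.002);print(f,lo,len(q),s.x.round(4),np.abs(s.fun).mean().round(4))
        else: print(f,"top",len(q),q.mean(0).round(4))
    # sidelong: vertical pixel extents per row at body
    m=(b&(h[...,1]<90)&(h[...,2]>120))
    for v in (195,203,208): 
        u=np.nonzero(m[v])[0]; print(v,u.min(),u.max(), end=' ')
    print()
E
python3 to.py .54 -.09 .03 79
```

```text
side0.npz 0.018 71 [ 0.5405 -0.0905] 0.0012
side0.npz 0.035 61 [ 0.5402 -0.0909] 0.001
side0.npz 0.05 71 [ 0.5403 -0.0906] 0.001
side0.npz top 34 [ 0.5384 -0.0858]
195 353 366 203 353 366 208 352 366 
side1.npz 0.018 72 [ 0.5403 -0.0907] 0.0009
side1.npz 0.035 61 [ 0.5407 -0.0906] 0.0012
side1.npz 0.05 69 [ 0.5405 -0.0906] 0.001
side1.npz top 41 [ 0.5386 -0.086 ]
195 352 366 203 353 366 208 351 366 
side2.npz 0.018 67 [ 0.5408 -0.0909] 0.001
side2.npz 0.035 63 [ 0.5409 -0.0907] 0.0011
side2.npz 0.05 66 [ 0.5407 -0.0906] 0.001
side2.npz top 41 [ 0.5395 -0.0873]
195 352 366 203 353 366 208 351 366 
t 9.3 p [ 0.5396 -0.0883  0.1333] j [-0.56  0.18  0.73  1.82 -0.13  1.19  1.58] F [-0.1  0.4 -0.2] g 0.0262 0.0
shift [-0.0005 -0.0017  0.1033] turn [0.001 0.002 0.001] yaw now 79.0 tilt [ 0.0019  0.001  -1.    ]
```

Position agrees with the fit, so retry lower and watch the closing step by step.

```bash
python3 -m jog '-0.001 -0.002 0 0 0 0 70; -0.001 -0.002 0 0 0 0 70; -0.001 -0.002 0 0 0 0 70; -0.001 -0.002 0 0 0 0 70; -0.001 -0.002 0.03 0 0 0 70'>/dev/null; python3 -m jog '0 0 0.04 0 0 0 70; 0 0 0.06 0 0 0 70; 0 0 0.07 0 0 0 70; 0 0 0.0735 0 0 0 70; 0 0 0.0735 0 0 0 70'; python3 -m jog '0 0 0 0 0 0 60; 0 0 0 0 0 0 60; 0 0 0 0 0 0 55; 0 0 0 0 0 0 55' ;python3 -m jog '0 0 0 0 0 0 45; 0 0 0 0 0 0 45' 20;python3 -m jog '0 0 0 0 0 0 45; 0 0 0 0 0 0 45'
```

```text
time: 10.3
eef_pos: [0.54, -0.0911, 0.0294]
tcp_rot: [0.301, 3.127, -0.0]
force: [0.8, 0.6, 0.3]
gripper_width: 0.0607
gripper_force: 0.0
time: 10.7
eef_pos: [0.54, -0.0909, 0.0294]
tcp_rot: [0.301, 3.126, 0.0]
force: [-0.3, 0.5, -0.4]
gripper_width: 0.0492
gripper_force: 0.0
time: 10.9
eef_pos: [0.5397, -0.0909, 0.029]
tcp_rot: [0.301, 3.127, 0.0]
force: [0.1, 1.2, 0.7]
gripper_width: 0.0416
gripper_force: 0.8
time: 11.1
eef_pos: [0.5397, -0.0907, 0.029]
tcp_rot: [0.301, 3.127, 0.0]
force: [-0.1, -0.4, 1.5]
gripper_width: 0.04
gripper_force: 15.2
```

```bash
python3 -m jog '0 0 0 0 0 0 45; 0 0 0 0 0 0 45';python3 -m jog '0 0 0 0 0 0 40; 0 0 0 0 0 0 40'
python3 - <<'E'
from rig import robot
import cv2,numpy as np
s=robot.snapshot("side");np.savez("side3.npz",**s)
cv2.imwrite("pics/b3.png",cv2.resize(s["img"][130:250,290:430],None,fx=4,fy=4,interpolation=2)[...,::-1])
E
```

```text
time: 11.3
eef_pos: [0.5398, -0.0908, 0.029]
tcp_rot: [0.301, 3.127, 0.0]
force: [-0.3, 1.5, 2.3]
gripper_width: 0.0399
gripper_force: 17.3
time: 11.5
eef_pos: [0.5397, -0.0908, 0.029]
tcp_rot: [0.301, 3.127, 0.0]
force: [-0.4, 1.7, 2.1]
gripper_width: 0.0395
gripper_force: 20.0
```

View pics/b3.png

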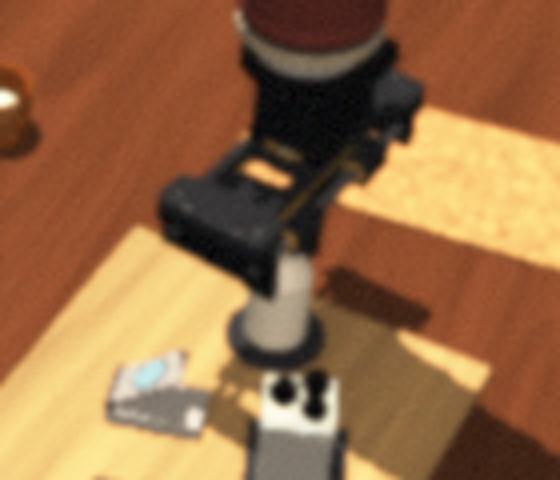

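Run:
```python
from h import *
t=load("side3.npz");Q=cloud(t);g=t["img"].max(2)
m=(np.hypot(Q[...,0]-.54,Q[...,1]+.09)<.13)&(Q[...,2]>.018)
b=np.zeros(m.shape,bool);b[130:235,320:430]=1
for v in range(184,214,2):
    print(v,[(u,*(Q[v,u]*1000).round().astype(int),int(g[v,u])) for u in range(350,372,4)])
```

```text
184 [(350, np.int64(542), np.int64(-8), np.int64(178), 56), (354, np.int64(534), np.int64(-12), np.int64(178), 52), (358, np.int64(526), np.int64(-17), np.int64(178), 51), (362, np.int64(525), np.int64(-45), np.int64(155), 48), (366, np.int64(515), np.int64(-46), np.int64(158), 27), (370, np.int64(508), np.int64(-53), np.int64(155), 60)]
186 [(350, np.int64(540), np.int64(-4), np.int64(176), 53), (354, np.int64(532), np.int64(-10), np.int64(174), 62), (358, np.int64(524), np.int64(-12), np.int64(176), 55), (362, np.int64(521), np.int64(-35), np.int64(158), 30), (366, np.int64(513), np.int64(-39), np.int64(158), 24), (370, np.int64(509), np.int64(-59), np.int64(144), 79)]
188 [(350, np.int64(537), np.int64(3), np.int64(176), 64), (354, np.int64(529), np.int64(-1), np.int64(176), 78), (358, np.int64(521), np.int64(-5), np.int64(177), 48), (362, np.int64(520), np.int64(-32), np.int64(155), 92), (366, np.int64(513), np.int64(-41), np.int64(151), 24), (370, np.int64(524), np.int64(-116), np.int64(83), 93)]
190 [(350, np.int64(535), np.int64(8), np.int64(176), 40), (354, np.int64(527), np.
[... 3285 characters left out ...]
0), np.int64(8), 116)]
210 [(350, np.int64(563), np.int64(-86), np.int64(11), 98), (354, np.int64(547), np.int64(-72), np.int64(31), 164), (358, np.int64(536), np.int64(-71), np.int64(37), 178), (362, np.int64(527), np.int64(-76), np.int64(37), 175), (366, np.int64(520), np.int64(-91), np.int64(26), 112), (370, np.int64(516), np.int64(-114), np.int64(7), 82)]
212 [(350, np.int64(559), np.int64(-76), np.int64(14), 97), (354, np.int64(545), np.int64(-67), np.int64(29), 169), (358, np.int64(535), np.int64(-71), np.int64(30), 183), (362, np.int64(525), np.int64(-73), np.int64(32), 174), (366, np.int64(519), np.int64(-90), np.int64(20), 94), (370, np.int64(512), np.int64(-104), np.int64(10), 61)]
```

The depth shows the fingertip at z≈0.064 while the state says 0.029: the real tip is about 35 mm higher than reported, so the grip caught only the vase's shoulder. I'll apply that offset.

```bash
python3 -m jog '0 0 0 0 0 0 70; 0 0 0 0 0 0 70; 0 0 0 0 0 0 70; 0 0 0 0 0 0 70' >/dev/null; python3 -m jog '0 0 0.01 0 0 0 70; 0 0 0.02 0 0 0 70; 0 0 0.03 0 0 0 70; 0 0 0.03 0 0 0 70'; python3 -m jog '0 0 0 0 0 0 50; 0 0 0 0 0 0 40; 0 0 0 0 0 0 40; 0 0 0 0 0 0 40; 0 0 0 0 0 0 40' 20; python3 -m jog '0 0 -0.005 0 0 0 40; 0 0 -0.01 0 0 0 40; 0 0 -0.01 0 0 0 40';python3 to.py .51 -.3033 .10 79
python3 - <<'E'
from rig import robot
from h import *
s=robot.snapshot("side");np.savez("side4.npz",**s);Q=cloud(s)
for u in(354,358,362):
  print(u,[(v,*(Q[v,u]*1000).round().astype(int).tolist(),int(s["img"][v,u].max())) for v in range(200,224,3)])
E
```

```text
time: 12.35
eef_pos: [0.5382, -0.0909, -0.003]
tcp_rot: [-0.301, -3.124, 0.001]
force: [-0.6, 0.9, 0.2]
gripper_width: 0.0612
gripper_force: 0.0
time: 12.85
eef_pos: [0.54, -0.091, -0.0007]
tcp_rot: [0.301, 3.126, 0.0]
force: [-0.8, -0.5, 1.8]
gripper_width: 0.0414
gripper_force: 20.0
time: 13.15
eef_pos: [0.5401, -0.091, 0.0097]
tcp_rot: [0.301, 3.126, 0.0]
force: [-0.1, 0.6, -1.8]
gripper_width: 0.0417
gripper_force: 20.0
t 13.15 p [ 0.5401 -0.091   0.0097] j [-0.49  0.35  0.68  1.94 -0.27  0.95  1.7 ] F [-0.1  0.6 -1.8] g 0.0417 20.0
shift [-0.011  -0.2141 -0.0903] turn [0.    0.001 0.   ] yaw now 79.0 tilt [ 1.e-03  1.e-04 -1.e+00]
354 [(200, 523, 7, 148, 20), (203, 521, 11, 142, 23), (206, 525, -1, 120, 15), (209, 544, -62, 45, 91), (212, 546, -70, 26, 142), (215, 546, -74, 11, 40), (218, 542, -65, 10, 34), (221, 538, -56, 9, 61)]
358 [(200, 536, -61, 83, 77), (203, 535, -61, 72, 100), (206, 536, -67, 56, 108), (209, 536, -70, 42, 143), (212, 535, -70, 31, 178), (215, 536, -77, 12, 81), (218, 532, -68, 11, 35), (221, 529, -59, 10, 44)]
362 [(200, 529, -73, 75, 149), (203, 528, -73, 65, 180), (206, 527, -74, 53, 179), (209, 527, -77, 40, 178), (212, 527, -80, 26, 175), (215, 527, -83, 11, 60), (218, 523, -72, 13, 32), (221, 518, -61, 13, 42)]
```

```bash
python3 -m jog '0 0 -0.05 0 0 0 40; 0 -0.01 -0.09 0 0 0 40; -0.005 -0.06 -0.09 0 0 0 40; -0.008 -0.1 -0.09 0 0 0 40; -0.01 -0.14 -0.09 0 0 0 40'>/dev/null; python3 -m jog '-0.001 -0.04 0 0 0 0 40; -0.001 -0.07 0 0 0 0 40; -0.001 -0.074 0 0 0 0 40; -0.001 -0.074 0 0 0 0 40; -0.001 -0.074 0 0 0 0 40'; python3 -m jog '0 0 0 0 0 0 40; 0 0 0 0 0 0 40'>/dev/null; python3 to.py .51 -.3033 -.0075 79
```

```text
time: 14.2
eef_pos: [0.51, -0.3018, 0.0986]
tcp_rot: [-0.299, -3.127, -0.001]
force: [0.3, 0.5, -1.8]
gripper_width: 0.0416
gripper_force: 20.0
t 14.4 p [ 0.5102 -0.3018  0.0989] j [-0.19  0.35  0.8   1.75 -0.28  1.16  2.07] F [-0.8 -0.6 -2.6] g 0.0413 20.0
shift [-0.     -0.0016  0.1064] turn [0.001 0.    0.002] yaw now 79.1 tilt [ 1.e-04  5.e-04 -1.e+00]
```

```bash
python3 -m jog '0 0 0.04 0 0 0 40; 0 0 0.08 0 0 0 40; 0 0 0.1 0 0 0 40; 0 0 0.104 0 0 0 40; 0 0 0.104 0 0 0 40' ; python3 -m jog '0 0 0.001 0 0 0 40; 0 0 0.002 0 0 0 40; 0 0 0.003 0 0 0 40; 0 0 0.003 0 0 0 40'; python3 -m jog '0 0 0 0 0 0 65; 0 0 0 0 0 0 65; 0 0 0 0 0 0 65; 0 0 0 0 0 0 65; 0 0 -0.02 0 0 0 65'; python3 -m jog '0 0 -0.05 0 0 0 70; 0 0 -0.1 0 0 0 70; 0 0 -0.1 0 0 0 70; 0 0 -0.1 0 0 0 70';python3 to.py .486 .0142 .11 108.9
```

```text
time: 14.9
eef_pos: [0.5097, -0.3028, -0.005]
tcp_rot: [-0.3, -3.127, 0.0]
force: [0.5, -0.4, -1.9]
gripper_width: 0.0413
gripper_force: 20.0
time: 15.3
eef_pos: [0.51, -0.3032, -0.0076]
tcp_rot: [0.301, 3.126, -0.0]
force: [0.6, 0.3, -1.3]
gripper_width: 0.0416
gripper_force: 20.0
time: 15.8
eef_pos: [0.5081, -0.3022, 0.0102]
tcp_rot: [-0.3, -3.123, -0.001]
force: [0.6, -1.1, 1.2]
gripper_width: 0.0562
gripper_force: 0.0
time: 16.2
eef_pos: [0.5105, -0.3034, 0.1132]
tcp_rot: [0.3, 3.125, -0.0]
force: [0.3, 0.6, -0.5]
gripper_width: 0.0606
gripper_force: 0.0
t 16.2 p [ 0.5105 -0.3034  0.1132] j [-0.2   0.34  0.82  1.74 -0.27  1.18  2.07] F [ 0.3  0.6 -0.5] g 0.0606 0.0
shift [0.0845 0.3071 0.003 ] turn [-0.001  0.003 -0.521] yaw now 79.0 tilt [ 2.6e-03 -4.0e-04 -1.0e+00]
```

```bash
python3 -m jog '0.065 0.235 0 0 0 -0.521 70; 0.065 0.235 0 0 0 -0.521 70; 0.065 0.235 0 0 0 -0.521 70; 0.065 0.235 0 0 0 -0.521 70; 0.065 0.235 0 0 0 -0.521 70'>/dev/null; python3 -m jog '0 0 0 0 0 0 70; 0 0 0 0 0 0 70; 0 0 0 0 0 0 70'>/dev/null;python3 to.py .4863 .0144 .11 108.9
```

```text
t 17.0 p [ 0.4901 -0.061   0.1112] j [-0.56  0.07  0.63  1.96 -0.04  1.13  1.98] F [-0.4 -0.3  0.3] g 0.0611 0.0
shift [-0.0207  0.0726  0.0012] turn [-0.    -0.002 -0.002] yaw now 108.8 tilt [-1.4e-03 -7.0e-04 -1.0e+00]
```

```bash
python3 -m jog '-0.0205 0.0725 0 0 0 0 70; -0.0205 0.0725 0 0 0 0 70; -0.0205 0.0725 0 0 0 0 70; -0.0205 0.0725 0 0 0 0 70; -0.0205 0.0725 0 0 0 0 70'>/dev/null; python3 -m jog '0 0 0 0 0 0 70; 0 0 0.03 0 0 0 70; 0 0 0.06 0 0 0 70; 0 0 0.09 0 0 0 70; 0 0 0.108 0 0 0 70'; python3 -m jog '0 0 0 0 0 0 70; 0 0 0 0 0 0 55; 0 0 0 0 0 0 40; 0 0 0 0 0 0 40; 0 0 0 0 0 0 40' 20;python3 -m jog '0 0 0 0 0 0 40; 0 0 -0.005 0 0 0 40; 0 0 -0.01 0 0 0 40; 0 0 -0.01 0 0 0 40';python3 to.py .425 -.3057 .10 79
```

```text
time: 18.0
eef_pos: [0.4856, 0.0139, 0.002]
tcp_rot: [0.512, -3.098, 0.001]
force: [-0.6, 0.2, -0.9]
gripper_width: 0.0609
gripper_force: 0.0
time: 18.5
eef_pos: [0.4877, 0.0151, 0.0051]
tcp_rot: [-0.514, 3.097, 0.0]
force: [-0.5, -0.9, 6.9]
gripper_width: 0.0439
gripper_force: 20.0
time: 18.9
eef_pos: [0.487, 0.0153, 0.0147]
tcp_rot: [-0.515, 3.098, 0.0]
force: [-0.0, 0.3, -2.0]
gripper_width: 0.0438
gripper_force: 20.0
t 18.9 p [0.487  0.0153 0.0147] j [-0.63  0.19  0.55  2.07 -0.12  0.92  1.89] F [-0.   0.3 -2. ] g 0.0438 20.0
shift [ 0.1624 -0.2837 -0.0855] turn [0.    0.001 0.521] yaw now 108.9 tilt [ 9.e-04  4.e-04 -1.e+00]
```

```bash
python3 -m jog '0 0 -0.05 0 0 0 40; 0 0 -0.09 0 0 0 40; 0.02 -0.04 -0.09 0 0 0 40; 0.045 -0.08 -0.09 0 0 0 40; 0.065 -0.115 -0.09 0 0 0 40'>/dev/null; python3 -m jog '0.098 -0.17 0 0 0 0.521 40; 0.098 -0.17 0 0 0 0.521 40; 0.098 -0.17 0 0 0 0.521 40; 0.098 -0.17 0 0 0 0.521 40; 0.098 -0.17 0 0 0 0.521 40'>/dev/null; python3 -m jog '0 0 0 0 0 0 40; 0 0 0 0 0 0 40; 0 0 0 0 0 0 40'>/dev/null;python3 to.py .425 -.3057 -.0015 79
```

```text
t 20.2 p [ 0.4251 -0.3057  0.1038] j [-0.27  0.18  0.9   1.91 -0.16  1.12  2.07] F [ 0.2  0.9 -2.8] g 0.0437 20.0
shift [ 1.000e-04 -1.000e-04  1.053e-01] turn [ 0.001 -0.     0.003] yaw now 79.2 tilt [ 0.e+00  8.e-04 -1.e+00]
```

```bash
python3 -m jog '0 0 0.04 0 0 0 40; 0 0 0.08 0 0 0 40; 0 0 0.1 0 0 0 40; 0 0 0.104 0 0 0 40; 0 0 0.104 0 0 0 40' ; python3 -m jog '0 0 0.001 0 0 0 40; 0 0 0.002 0 0 0 40; 0 0 0.003 0 0 0 40; 0 0 0.003 0 0 0 40'; python3 -m jog '0 0 0 0 0 0 65; 0 0 0 0 0 0 65; 0 0 0 0 0 0 65; 0 0 0 0 0 0 65; 0 0 -0.02 0 0 0 65'>/dev/null; python3 -m jog '0 0 -0.05 0 0 0 70; 0 0 -0.1 0 0 0 70; 0 0 -0.1 0 0 0 0; 0 0 -0.1 0 0 0 0';python3 - <<'E'
from rig import robot
from h import *
a=[]
for n in("top","side"):
    s=robot.snapshot(n);np.savez(f"{n}5.npz",**s)
    a.append(s["img"][140:320,230:520] if n=="top" else s["img"][100:300,220:510])
cv2.imwrite("pics/b5.png",cv2.resize(np.vstack(a),None,fx=1.55,fy=1.55,interpolation=2)[...,::-1])
s=load("top5.npz");P=cloud(s);z=P[...,2];hsv=cv2.cvtColor(s["img"],cv2.COLOR_RGB2HSV);H,S,V=[hsv[...,i].astype(int) for i in range(3)]
b=np.zeros(H.shape,bool);b[200:275,255:400]=1;b|=0
m=(b&(V<130)&(S<90)).astype(np.uint8);b2=m.copy();m[:200]=0
b[:]=0;b[200:295,255:400]=1
m=(b&(V<130)&(S<100)).astype(np.uint8);m=cv2.morphologyEx(m,cv2.MORPH_OPEN,np.ones((3,3)))
n,l,st,_=cv2.connectedComponentsWithStats(m)
for k in range(1,n):
    if st[k,4]>200:
        v,u=np.nonzero(l==k);w=onplane(s,np.c_[u,v],.012);print(st[k],rect(w[:,:2]),w.mean(0).round(4))
b[:]=0;b[195:240,305:340]=1
m=b&(z>.0135)&(S<90);p=P[m];print("loupe",len(p),rect(p[:,:2]),p[:,2].max())
a=np.radians(11);ax=np.array([np.cos(a),np.sin(a)]);q=(p[:,:2]-[.579,.0095])@np.c_[ax,[-ax[1],ax[0]]]
for lo in np.arange(-.04,.04,.006):
    k=(q[:,0]>=lo)&(q[:,0]<lo+.006)
    if k.sum(): print(round(lo,3),k.sum(),q[k,1].min().round(4),q[k,1].max().round(4),np.percentile(p[k,2],[10,50,90]).round(4))
E
python3 to.py .57 .01 .10 101
```

```text
time: 20.7
eef_pos: [0.4247, -0.3066, 0.0]
tcp_rot: [-0.299, -3.127, -0.0]
force: [-0.0, 0.4, -1.0]
gripper_width: 0.0435
gripper_force: 20.0
time: 21.1
eef_pos: [0.4248, -0.3072, -0.0026]
tcp_rot: [0.301, 3.126, 0.0]
force: [0.0, -0.2, -1.2]
gripper_width: 0.0439
gripper_force: 20.0
time: 22.0
eef_pos: [0.4254, -0.3073, 0.118]
tcp_rot: [0.3, 3.124, 0.0]
force: [-0.3, -0.4, 0.4]
gripper_width: 0.0521
gripper_force: 0.0
t 22.1 p [ 0.424  -0.3066  0.1161] j [-0.29  0.17  0.92  1.9  -0.14  1.15  2.06] F [-0.8  0.5  0.1] g 0.044 0.0
shift [-0.0831  0.3386  0.0162] turn [ 0.001 -0.001 -0.383] yaw now 79.0 tilt [-1.1e-03  7.0e-04 -1.0e+00]Traceback (most recent call last):
  File "<stdin>", line 9, in <module>
numpy._core._exceptions._UFuncOutputCastingError: Cannot cast ufunc 'bitwise_or' output from dtype('int64') to dtype('bool') with casting rule 'same_kind'
```

View pics/b5.png

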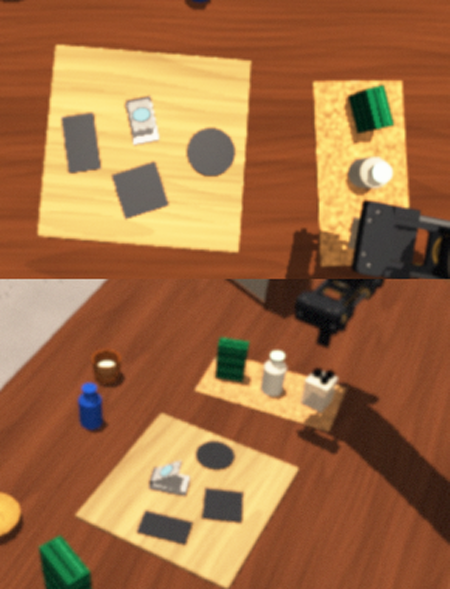

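All three stand upright on the mat (side crop (232,360), (274,372), (320,390)); coasters empty, loupe untouched at top crop (142,120).

Run:
```python
from h import *
s=load("top5.npz");P=cloud(s);z=P[...,2];hsv=cv2.cvtColor(s["img"],cv2.COLOR_RGB2HSV);H,S,V=[hsv[...,i].astype(int) for i in range(3)]
b=np.zeros(H.shape,bool);b[200:295,255:400]=1
m=(b&(V<130)&(S<100)).astype(np.uint8);m=cv2.morphologyEx(m,cv2.MORPH_OPEN,np.ones((3,3)))
n,l,st,_=cv2.connectedComponentsWithStats(m)
for k in range(1,n):
    if st[k,4]>200:
        v,u=np.nonzero(l==k);w=onplane(s,np.c_[u,v],.012);print(st[k],rect(w[:,:2]),w.mean(0).round(4))
for f,bx in(("top5.npz",(195,240,305,340)),("side5.npz",(210,240,312,348))):
    s=load(f);P=cloud(s);z=P[...,2];S=cv2.cvtColor(s["img"],cv2.COLOR_RGB2HSV)[...,1]
    b=np.zeros(z.shape,bool);b[bx[0]:bx[1],bx[2]:bx[3]]=1
    m=b&(z>.0135)&(S<100);p=P[m];print(f,"loupe",len(p),rect(p[:,:2]),p[:,2].max())
    a=np.radians(11);ax=np.array([np.cos(a),np.sin(a)]);q=(p[:,:2]-[.579,.0095])@np.c_[ax,[-ax[1],ax[0]]]
    for lo in np.arange(-.04,.04,.008):
        k=(q[:,0]>=lo)&(q[:,0]<lo+.008)
        if k.sum()>3: print(round(lo,3),k.sum(),q[k,1].min().round(4),q[k,1].max().round(4),np.percentile(p[k,2],[10,50,90]).round(4))
```

```text
[271 214  23  37 660] (array([547.9,  94.1]), array([75.3, 40.8]), 9.1) [0.5477 0.094  0.012 ]
[352 224  29  29 666] (array([536.3, -87.7]), array([60.7, 60.4]), -89.6) [ 0.5364 -0.0869  0.012 ]
[304 246  33  34 764] (array([483.3,  11.3]), array([59.4, 59. ]), 18.8) [0.4831 0.0111 0.012 ]
top5.npz loupe 457 (array([557. ,   5.4]), array([105.8,  36.1]), 10.5) 0.946574924640728
-0.032 43 -0.0166 0.0166 [0.0174 0.0194 0.0221]
-0.024 59 -0.0179 0.0154 [0.0181 0.0196 0.0218]
-0.016 78 -0.0176 0.0163 [0.0194 0.0527 0.056 ]
-0.008 56 -0.0167 0.0165 [0.0455 0.0497 0.053 ]
0.0 59 -0.0175 0.0171 [0.0361 0.0447 0.0477]
0.008 56 -0.0175 0.0172 [0.0208 0.0382 0.0418]
0.016 57 -0.0168 0.0169 [0.0214 0.0319 0.0357]
0.024 45 -0.0172 0.0178 [0.0247 0.0272 0.0299]
side5.npz loupe 364 (array([448.2, 368.1]), array([803. ,  63.4]), -69.8) 0.8932502804781436
-0.032 23 -0.0175 0.0176 [0.0162 0.018  0.0203]
-0.024 38 -0.0181 0.0206 [0.0158 0.0177 0.0197]
-0.016 60 -0.0193 0.0199 [0.016  0.0198 0.0542]
-0.008 62 -0.0169 0.0181 [0.0165 0.0204 0.0505]
0.0 54 -0.0143 0.0185 [0.016  0.0398 0.0457]
0.008 47 -0.0148 0.0201 [0.0178 0.0348 0.0399]
0.016 44 -0.0139 0.0192 [0.0162 0.03   0.0343]
0.024 32 -0.0153 0.0177 [0.0174 0.0251 0.0287]
```

```bash
python3 -m jog '-0.06 0.21 0 0 0 -0.383 0; -0.06 0.21 0 0 0 -0.383 0; -0.06 0.21 0 0 0 -0.383 0; -0.06 0.21 0 0 0 -0.383 0; -0.06 0.21 0 0 0 -0.383 0'>/dev/null; python3 -m jog '0 0 0 0 0 0 0; 0 0 0 0 0 0 0; 0 0 0 0 0 0 0'>/dev/null;python3 to.py .5864 .0109 .045 101
```

```text
t 22.9 p [ 0.5224 -0.1144  0.1164] j [-0.53  0.17  0.73  1.87 -0.13  1.15  2.01] F [ 0.1 -0.5 -0. ] g 0.0005 0.0
shift [-0.0865  0.1111  0.0712] turn [-0.    -0.001 -0.003] yaw now 100.8 tilt [-1.3e-03 -6.0e-04 -1.0e+00]
```

```bash
python3 -m jog '-0.0865 0.111 0.02 0 0 0 0; -0.0865 0.111 0.04 0 0 0 0; -0.0865 0.111 0.07 0 0 0 0; -0.0865 0.111 0.07 0 0 0 0; -0.0865 0.111 0.07 0 0 0 0'>/dev/null; python3 -m jog '0 0 0.01 0 0 0 0; 0 0 0.02 0 0 0 0; 0 0 0.022 0 0 0 0; 0 0 0.022 0 0 0 0; 0 0 0.022 0 0 0 0';python3 to.py .5864 .0109 -.009 101; python3 -m jog '0 0 0.003 0 0 0 0; 0 0 0.006 0 0 0 0; 0 0 0.009 0 0 0 0; 0 0 0.012 0 0 0 0; 0 0 0.013 0 0 0 0';python3 -m jog '0 0 0.002 0 0 0 0; 0 0 0.004 0 0 0 0; 0 0 0.006 0 0 0 0; 0 0 0.008 0 0 0 0; 0 0 0.01 0 0 0 0'
```

```text
time: 23.9
eef_pos: [0.5875, 0.0124, 0.0255]
tcp_rot: [-0.299, 3.127, 0.0]
force: [0.7, -0.8, 0.1]
gripper_width: 0.0005
gripper_force: 0.0
t 23.9 p [0.5875 0.0124 0.0255] j [-0.61  0.39  0.62  1.83 -0.27  1.01  1.89] F [ 0.7 -0.8  0.1] g 0.0005 0.0
shift [ 0.0014 -0.0013  0.0345] turn [ 0.     0.001 -0.002] yaw now 100.9 tilt [ 7.e-04  2.e-04 -1.e+00]
time: 24.4
eef_pos: [0.587, 0.013, 0.0115]
tcp_rot: [0.3, -3.127, 0.0]
force: [0.4, -0.5, 0.8]
gripper_width: 0.0007
gripper_force: 0.3
time: 24.9
eef_pos: [0.5872, 0.0129, 0.0018]
tcp_rot: [0.3, -3.127, 0.0]
force: [-0.3, -0.3, 1.7]
gripper_width: 0.0004
gripper_force: 0.4
```

Folding with 1–2 N. Continue gently to the flat.

```bash
python3 -m jog '0 0 0.002 0 0 0 0; 0 0 0.004 0 0 0 0; 0 0 0.006 0 0 0 0; 0 0 0.007 0 0 0 0; 0 0 0.007 0 0 0 0';python3 -m jog '0 0 0.001 0 0 0 0; 0 0 0.0015 0 0 0 0; 0 0 0.002 0 0 0 0';python3 -m jog '0 0 0.0005 0 0 0 0; 0 0 0.001 0 0 0 0'
```

```text
time: 25.4
eef_pos: [0.5871, 0.0129, -0.0053]
tcp_rot: [0.3, -3.127, 0.0]
force: [-0.5, -0.2, 0.5]
gripper_width: 0.0008
gripper_force: 0.0
time: 25.7
eef_pos: [0.5872, 0.0129, -0.0071]
tcp_rot: [0.3, -3.127, 0.0]
force: [-0.6, 0.3, 1.1]
gripper_width: 0.0002
gripper_force: 0.4
time: 25.9
eef_pos: [0.5873, 0.0129, -0.008]
tcp_rot: [-0.3, 3.127, -0.0]
force: [-1.0, 0.3, 1.1]
gripper_width: 0.0005
gripper_force: 0.4
```

```bash
python3 -m jog '0 0 0.0005 0 0 0 0; 0 0 0.001 0 0 0 0';python3 -m jog '0 0 0.0005 0 0 0 0; 0 0 0.001 0 0 0 0';python3 -m jog '0 0 0.0005 0 0 0 0; 0 0 0.001 0 0 0 0'
```

```text
time: 26.1
eef_pos: [0.5873, 0.0129, -0.0091]
tcp_rot: [0.3, -3.127, 0.0]
force: [-0.3, -0.3, 0.6]
gripper_width: 0.0005
gripper_force: 0.4
time: 26.3
eef_pos: [0.5872, 0.0129, -0.0101]
tcp_rot: [0.3, -3.127, 0.0]
force: [-0.8, 0.1, 3.3]
gripper_width: 0.0004
gripper_force: 1.7
time: 26.5
eef_pos: [0.5873, 0.0129, -0.0103]
tcp_rot: [0.3, -3.127, -0.001]
force: [-6.1, 0.1, 15.3]
gripper_width: -0.0001
gripper_force: 7.4
```

```bash
python3 -m jog '0 0 -0.002 0 0 0 0; 0 0 -0.02 0 0 0 40; 0 0 -0.06 0 0 0 70; 0 0 -0.1 0 0 0 70; 0 0.05 -0.1 0 0 0 70'>/dev/null; python3 -m jog '0 -0.05 0 0 0 0 70; 0 -0.1 0 0 0 0 70; 0 -0.15 0 0 0 0 70;0 -0.15 0 0 0 0 70;0 -0.15 0 0 0 0 70'>/dev/null
python3 - <<'E'
from rig import robot
from h import *
a=[]
for n in("top","side"):
    s=robot.snapshot(n);np.savez(f"{n}6.npz",**s)
    a.append(s["img"][190:245,295:350] if n=="top" else s["img"][205:250,300:355])
    P=cloud(s);z=P[...,2];S=cv2.cvtColor(s["img"],cv2.COLOR_RGB2HSV)[...,1]
    b=np.zeros(z.shape,bool)
    bx=(195,240,305,340) if n=="top" else (210,240,312,348)
    b[bx[0]:bx[1],bx[2]:bx[3]]=1
    m=b&(S<100)&(np.hypot(P[...,0]-.58,P[...,1]-.01)<.05)&(z<.1);v,u=np.nonzero(m)
    print(n,rect(onplane(s,np.c_[u,v],.022)[:,:2]),rect(P[m][:,:2]),np.percentile(z[m],[50,95]))
cv2.imwrite("pics/b6.png",cv2.resize(np.vstack(a),None,fx=5,fy=5,interpolation=2)[...,::-1])
E
python3 to.py .579 .0095 .03 101
```

```text
top (array([578.9,   9.5]), array([61.6, 38.2]), 11.9) (array([579.1,   9.2]), array([60.5, 38.9]), 12.0) [0.02491369 0.02783338]
side (array([579.3,  13.8]), array([63.1, 48.1]), 10.2) (array([582.4,   2.2]), array([60.6, 55.4]), 13.2) [0.0223985  0.02679062]
t 27.6 p [ 0.6063 -0.084   0.0887] j [-0.48  0.38  0.68  1.71 -0.26  1.14  2.04] F [ 0.6  0.5 -0.1] g 0.0605 0.0
shift [0.0089 0.097  0.0587] turn [ 0.001 -0.     0.   ] yaw now 101.0 tilt [-4.e-04  6.e-04 -1.e+00]
```

View pics/b6.png

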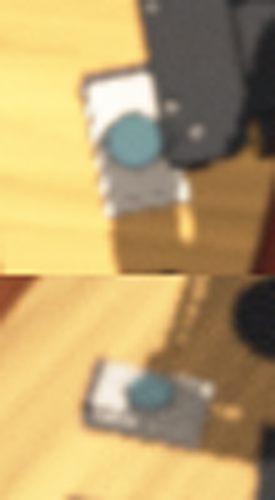

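The lens lies flat on the base; loupe is unmoved at (0.579, 0.0095). Grasp it.

```bash
python3 -m jog '0.009 0.05 0.01 0 0 0 70; 0.009 0.097 0.03 0 0 0 70; 0.009 0.097 0.05 0 0 0 70; 0.009 0.097 0.059 0 0 0 70; 0.009 0.097 0.059 0 0 0 70'>/dev/null; python3 -m jog '0 0 0 0 0 0 70; 0 0 0 0 0 0 70; 0 0 0 0 0 0 70'>/dev/null; python3 to.py .579 .0095 -.0255 101.5; python3 -m jog '0 0 0.02 0 0 -0.01 70; 0 0 0.04 0 0 -0.01 70; 0 0 0.05 0 0 -0.01 70; 0 0 0.053 0 0 -0.01 70; 0 0 0.053 0 0 -0.01 70'; python3 -m jog '0 0 0 0 0 0 70; 0 0 0 0 0 0 70'; python3 to.py .579 .0095 -.0255 101.5
```

```text
t 28.4 p [0.5797 0.0075 0.0308] j [-0.62  0.37  0.64  1.84 -0.26  1.01  1.89] F [ 0.2  0.8 -0.1] g 0.061 0.0
shift [0.0004 0.0021 0.0563] turn [-0.     0.001 -0.011] yaw now 100.9 tilt [ 1.4e-03  1.0e-04 -1.0e+00]
time: 28.9
eef_pos: [0.5791, 0.008, -0.0228]
tcp_rot: [0.315, -3.126, 0.0]
force: [-0.6, 0.3, 0.3]
gripper_width: 0.0605
gripper_force: 0.0
time: 29.1
eef_pos: [0.5797, 0.0083, -0.0222]
tcp_rot: [-0.315, 3.124, 0.0]
force: [0.6, 0.4, -0.1]
gripper_width: 0.0608
gripper_force: 0.0
t 29.1 p [ 0.5797  0.0083 -0.0222] j [-0.58  0.44  0.6   1.88 -0.31  0.91  1.94] F [ 0.6  0.4 -0.1] g 0.0608 0.0
shift [0.0004 0.0013 0.0033] turn [0.    0.001 0.   ] yaw now 101.5 tilt [ 1.3e-03  3.0e-04 -1.0e+00]
```

```bash
python3 -m jog '0 0.001 0.002 0 0 0 70; 0 0.001 0.0032 0 0 0 70; 0 0.001 0.0032 0 0 0 60' >/dev/null; python3 -m jog '0 0 0 0 0 0 45; 0 0 0 0 0 0 35; 0 0 0 0 0 0 30; 0 0 0 0 0 0 30; 0 0 0 0 0 0 30' 25; python3 -m jog '0 0 0 0 0 0 30; 0 0 -0.005 0 0 0 30; 0 0 -0.01 0 0 0 30; 0 0 -0.01 0 0 0 30;0 0 -0.01 0 0 0 30';python3 to.py .495 .317 .10 84.5
```

```text
time: 29.9
eef_pos: [0.5788, 0.0091, -0.0262]
tcp_rot: [-0.315, 3.126, -0.0]
force: [-0.3, -0.3, -0.0]
gripper_width: 0.0357
gripper_force: 25.0
time: 30.4
eef_pos: [0.5789, 0.0094, -0.016]
tcp_rot: [-0.316, 3.125, 0.0]
force: [0.1, 0.2, -2.5]
gripper_width: 0.036
gripper_force: 25.0
t 30.4 p [ 0.5789  0.0094 -0.016 ] j [-0.59  0.44  0.61  1.87 -0.31  0.93  1.93] F [ 0.1  0.2 -2.5] g 0.036 25.0
shift [ 0.0207  0.3182 -0.116 ] turn [0.    0.    0.297] yaw now 101.5 tilt [ 4.e-04  2.e-04 -1.e+00]
```

```bash
python3 -m jog '0 0 -0.05 0 0 0 30; 0 0 -0.1 0 0 0 30; 0 0.03 -0.116 0 0 0 30; 0.006 0.08 -0.116 0 0 0.1 30; 0.01 0.12 -0.116 0 0 0.2 30'>/dev/null; python3 -m jog '0 0 0 0 0 0 30; 0 0 0 0 0 0 30'>/dev/null; python3 to.py .495 .317 .10 84.5
python3 - <<'E'
from rig import robot
from h import *
s=robot.snapshot("top");np.savez("top7.npz",**s)
P=cloud(s);z=P[...,2];hsv=cv2.cvtColor(s["img"],cv2.COLOR_RGB2HSV).astype(int)
b=np.zeros(z.shape,bool);b[225:290,150:210]=1
m=b&(z>.011)&(z<.025);print("rim",rect(P[m][:,:2]))
m=b&(hsv[...,1]<70)&(hsv[...,2]>90);v,u=np.nonzero(m);print("lining",rect(onplane(s,np.c_[u,v],.004)[:,:2]))
E
```

```text
t 31.1 p [0.5445 0.126  0.0996] j [-0.87  0.24  0.65  1.83 -0.16  1.13  1.41] F [ 0.3 -0.9 -2.2] g 0.0354 25.0
shift [ 0.0486  0.1912 -0.0004] turn [-0.    -0.     0.101] yaw now 90.3 tilt [-4.e-04 -0.e+00 -1.e+00]
rim (array([0., 0.]), array([0., 0.]), 0.0)Traceback (most recent call last):
  File "<stdin>", line 7, in <module>
  File "h.py", line 8, in onplane
    d=rays(s,px);o=s["extrinsics"][:3,3]
  File "h.py", line 5, in rays
    u=cv2.undistortPoints(np.asarray(px,float).reshape(-1,1,2),s["mtx"],s["dist"])[:,0]
      ~~~~~~~~~~~~~~~~~~~^^^^^^^^^^^^^^^^^^^^^^^^^^^^^^^^^^^^^^^^^^^^^^^^^^^^^^^^^
cv2.error: OpenCV(4.12.0) /io/opencv/modules/calib3d/src/undistort.dispatch.cpp:347: error: (-215:Assertion failed) CV_IS_MAT(_src) && CV_IS_MAT(_dst) && (_src->rows == 1 || _src->cols == 1) && (_dst->rows == 1 || _dst->cols == 1) && _src->cols + _src->rows - 1 == _dst->rows + _dst->cols - 1 && (CV_MAT_TYPE(_src->type) == CV_32FC2 || CV_MAT_TYPE(_src->type) == CV_64FC2) && (CV_MAT_TYPE(_dst->type) == CV_32FC2 || CV_MAT_TYPE(_dst->type) == CV_64FC2) in function 'cvUndistortPointsInternal'
```

```bash
python3 -m jog '0.012 0.048 0 0 0 0.05 30; 0.024 0.096 0 0 0 0.1 30; 0.036 0.144 0 0 0 0.1 30; 0.0486 0.191 0 0 0 0.1 30; 0.0486 0.191 0 0 0 0.1 30'>/dev/null; python3 -m jog '0 0 0.02 0 0 0 30; 0 0 0.06 0 0 0 30; 0 0 0.085 0 0 0 30;  0 0 0.1 0 0 0 30; 0 0 0.1 0 0 0 30'; python3 -m jog '0 0 0 0 0 0 30; 0 0 0 0 0 0 30'>/dev/null; python3 to.py .495 .317 -.0295 84.5;  python3 - <<'E'
from rig import robot
from h import *
s=robot.snapshot("side");np.savez("side8.npz",**s)
cv2.imwrite("pics/b8.png",cv2.resize(s["img"][290:390,240:370],None,fx=5,fy=5,interpolation=2)[...,::-1])
t=load("side0.npz");Q=cloud(t);z=Q[...,2];b=np.zeros(z.shape,bool);b[320:372,272:335]=1
m=b&(z>.0125)&(z<.022);print("rim side0",rect(Q[m][:,:2]))
E
```

```text
time: 32.15
eef_pos: [0.4958, 0.3136, -0.0021]
tcp_rot: [-0.157, -3.136, 0.005]
force: [0.2, 0.2, -1.4]
gripper_width: 0.0359
gripper_force: 25.0
t 32.35 p [0.4975 0.3161 0.0013] j [-1.07  0.41  0.53  1.84 -0.25  0.96  1.03] F [ 0.4 -0.2 -1.8] g 0.0355 25.0
shift [0.0026 0.0006 0.0308] turn [ 0.002  0.002 -0.003] yaw now 84.3 tilt [ 0.0019  0.0015 -1.    ]
rim side0 (array([496.5, 318.3]), array([89.1, 61.5]), -5.1)
```

View pics/b8.png

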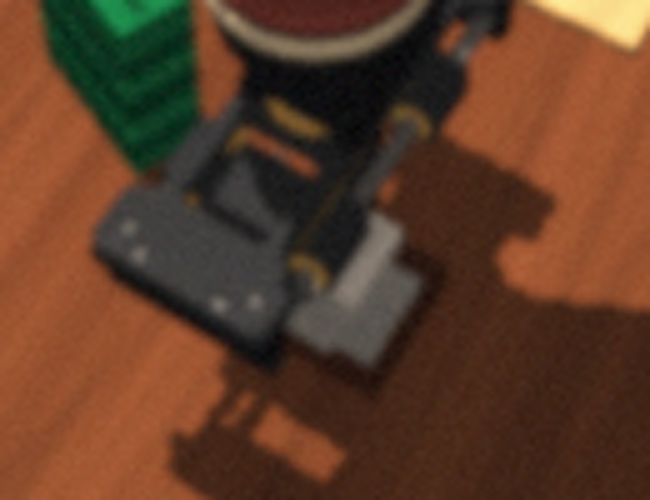

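The loupe hangs flat above the case, aligned with it; lower it.

```bash
python3 -m jog '0.001 0.001 0.01 0 0 0 30; 0.001 0.001 0.02 0 0 0 30; 0.001 0.001 0.025 0 0 0 30; 0.001 0.001 0.028 0 0 0 30; 0.001 0.001 0.028 0 0 0 30'; python3 -m jog '0 0 0.001 0 0 0 30; 0 0 0.002 0 0 0 30; 0 0 0.0025 0 0 0 30; 0 0 0.0025 0 0 0 30'
```

```text
time: 32.9
eef_pos: [0.4949, 0.3165, -0.0289]
tcp_rot: [-0.155, -3.137, 0.001]
force: [0.2, 0.3, -1.2]
gripper_width: 0.0361
gripper_force: 25.0
time: 33.3
eef_pos: [0.4955, 0.317, -0.0302]
tcp_rot: [0.155, 3.137, 0.001]
force: [-2.6, -1.2, 3.4]
gripper_width: 0.0356
gripper_force: 25.0
```

```bash
python3 -m jog '0 0 0 0 0 0 58; 0 0 0 0 0 0 58; 0 0 0 0 0 0 58; 0 0 0 0 0 0 58; 0 0 -0.003 0 0 0 58'; python3 -m jog '0 0 -0.03 0 0 0 58; 0 0 -0.08 0 0 0 58; 0 0 -0.13 0 0 0 58; 0 -0.03 -0.15 0 0 0 58; 0 -0.08 -0.15 0 0 0 58'>/dev/null; python3 -m jog '0 -0.25 0 0 0 -0.3 58; 0 -0.25 0 0 0 -0.3 58; 0 -0.25 0 0 0 -0.3 58; 0 -0.25 0 0 0 -0.3 58; 0 -0.25 0 0 0 -0.3 58'>/dev/null; python3 -m jog '0 0 0 0 0 0 58;0 0 0 0 0 0 58;0 0 0 0 0 0 58'>/dev/null
python3 - <<'E'
from rig import robot
from h import *
a=[]
for n in("top","side"):
    s=robot.snapshot(n);np.savez(f"{n}9.npz",**s)
    a.append(s["img"][225:290,150:215] if n=="top" else s["img"][310:375,265:340])
cv2.imwrite("pics/b9.png",np.hstack([cv2.resize(x,(325,325),interpolation=2) for x in a])[...,::-1])
s=load("top9.npz");P=cloud(s);z=P[...,2];hsv=cv2.cvtColor(s["img"],cv2.COLOR_RGB2HSV).astype(int);H,S,V=[hsv[...,i] for i in range(3)]
for nm,bx,mm,zz in(("slab",(180,330,420,520),(z>.076)&(H>50)&(H<90)&(S>100),.084),("riser",(240,330,420,520),(z>.053)&(z<.066),.06),("loupe",(225,290,150,215),(z>.0185)&(z<.04),.02)):
    b=np.zeros(z.shape,bool);b[bx[0]:bx[1],bx[2]:bx[3]]=1;v,u=np.nonzero(b&mm)
    if nm=="riser": 
        k=P[b&mm]; k=k[k[:,0]<.47]; print(nm,rect(k[:,:2]))
    elif len(u): print(nm,len(u),rect(onplane(s,np.c_[u,v],zz)[:,:2]))
t=load("side9.npz");Q=cloud(t)
from scipy.optimize import least_squares
q=Q[(abs(Q[...,0]-.51)<.035)&(abs(Q[...,1]+.303)<.035)&(Q[...,2]>.012)&(Q[...,2]<.056)][:,:2]
r=least_squares(lambda c:np.hypot(*(q-c).T)-.021,[.51,-.303],loss='soft_l1',f_scale=.002);print("vase",len(q),r.x.round(4))
E
python3 to.py .5955 -.3028 .10 101.5
```

```text
time: 33.8
eef_pos: [0.495, 0.3167, -0.028]
tcp_rot: [-0.155, -3.137, 0.001]
force: [-0.1, 1.0, 0.3]
gripper_width: 0.0504
gripper_force: 0.0
slab 330 (array([ 592.9, -295.7]), array([52.4, 35.8]), 12.5)
riser (array([ 422.3, -306.9]), array([46.2, 44.5]), 79.8)
loupe 367 (array([495.8, 317.3]), array([86.1, 55.6]), -5.2)
vase 0 [ 0.51  -0.303]
t 35.2 p [ 0.4629 -0.0102  0.1223] j [-0.85 -0.04  0.77  2.02  0.03  1.16  1.68] F [-0.8  0.2 -0.7] g 0.0507 0.0
shift [-0.0707 -0.3133  0.0223] turn [-0.    -0.     0.003] yaw now 101.7 tilt [-1.e-04 -3.e-04 -1.e+00]
```

View pics/b9.png

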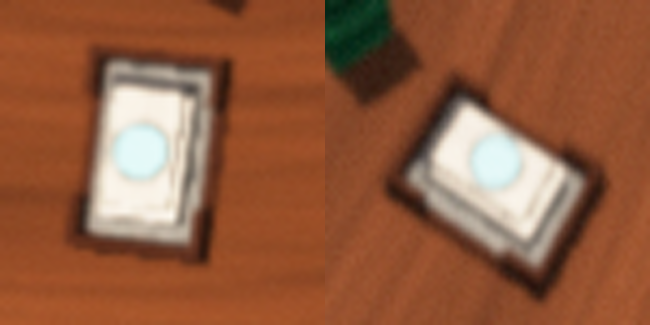

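Loupe lies folded in the case, lengthwise, flat. Now the slab back.

```bash
python3 -m jog '-0.05 -0.22 0 0 0 -0.019 58; -0.05 -0.22 0 0 0 -0.019 58; -0.05 -0.22 0 0 0 -0.019 58; -0.05 -0.22 0 0 0 -0.019 58; -0.05 -0.22 0 0 0 -0.019 58'>/dev/null;  python3 -m jog '-0.02 -0.09 0 0 0 0 58; -0.02 -0.09 0 0 0 0 58; -0.02 -0.09 0 0 0 0 58; -0.02 -0.09 0 0 0 0 58; -0.02 -0.09 0 0 0 0 58'>/dev/null; python3 -m jog '0 0 0 0 0 0 58;0 0 0 0 0 0 58'>/dev/null; python3 to.py .595 -.3028 0 102.8
```

```text
t 36.4 p [ 0.5954 -0.2989  0.1225] j [-0.23  0.53  0.89  1.54 -0.42  1.28  2.51] F [ 0.8  0.3 -0.1] g 0.0502 0.0
shift [ 0.0013 -0.0038  0.1225] turn [ 0.001  0.001 -0.001] yaw now 102.7 tilt [ 6.e-04  8.e-04 -1.e+00]
```

```bash
python3 -m jog '0.001 -0.004 0.02 0 0 0 58; 0.001 -0.004 0.06 0 0 0 58; 0.001 -0.004 0.1 0 0 0 58; 0.001 -0.004 0.122 0 0 0 58; 0.001 -0.004 0.122 0 0 0 58'; python3 -m jog '0 0 0 0 0 0 58; 0 0 0 0 0 0 40; 0 0 0 0 0 0 20; 0 0 0 0 0 0 20; 0 0 0 0 0 0 20' 30;python3 -m jog '0 0 0 0 0 0 20; 0 0 0 0 0 0 20'; python3 -m jog '0 0 -0.01 0 0 0 20; 0 0 -0.05 0 0 0 20; 0 0 -0.1 0 0 0 20;  0 0 -0.115 0 0 0 20;  0 0 -0.115 0 0 0 20'; python3 to.py .5479 .0941 .11 99.1
```

```text
time: 36.9
eef_pos: [0.593, -0.3023, -0.0028]
tcp_rot: [0.346, -3.118, -0.005]
force: [0.2, 0.5, 0.6]
gripper_width: 0.0508
gripper_force: 0.0
time: 37.4
eef_pos: [0.5951, -0.3046, 0.001]
tcp_rot: [-0.345, 3.122, -0.0]
force: [0.5, -0.5, -0.8]
gripper_width: 0.0264
gripper_force: 5.7
time: 37.6
eef_pos: [0.5951, -0.3046, 0.0009]
tcp_rot: [-0.345, 3.122, 0.0]
force: [-0.1, 1.0, 5.1]
gripper_width: 0.0256
gripper_force: 30.0
time: 38.1
eef_pos: [0.5958, -0.3057, 0.1179]
tcp_rot: [-0.344, 3.119, -0.003]
force: [0.2, -0.5, -4.0]
gripper_width: 0.0262
gripper_force: 30.0
t 38.1 p [ 0.5958 -0.3057  0.1179] j [-0.21  0.54  0.87  1.54 -0.42  1.27  2.51] F [ 0.2 -0.5 -4. ] g 0.0262 30.0
shift [-0.0404  0.4006  0.0071] turn [-0.002  0.004  0.061] yaw now 102.6 tilt [ 0.0039 -0.0015 -1.    ]
```

```bash
python3 -m jog '-0.02 0.2 0 0 0 0.061 20; -0.02 0.2 0 0 0 0.061 20; -0.02 0.2 0 0 0 0.061 20; -0.02 0.2 0 0 0 0.061 20; -0.02 0.2 0 0 0 0.061 20'>/dev/null;  python3 -m jog '-0.008 0.2 0 0 0 0 20; -0.008 0.2 0 0 0 0 20; -0.008 0.2 0 0 0 0 20; -0.008 0.2 0 0 0 0 20; -0.008 0.2 0 0 0 0 20'>/dev/null; python3 -m jog '0 0 0 0 0 0 20;0 0 0 0 0 0 20; 0 0 0 0 0 0 20'>/dev/null; python3 to.py .5479 .0941 .0105 99.1
```

```text
t 39.4 p [0.5466 0.0917 0.1147] j [-1.02  0.26  0.9   1.83 -0.22  1.16  1.68] F [-0.2 -0.7 -3.7] g 0.026 30.0
shift [-0.0018  0.0022  0.1042] turn [-0.001 -0.001 -0.002] yaw now 99.0 tilt [-8.e-04 -8.e-04 -1.e+00]
```

```bash
python3 -m jog '-0.002 0.002 0.03 0 0 0 20; -0.002 0.002 0.06 0 0 0 20; -0.002 0.002 0.08 0 0 0 20; -0.002 0.002 0.09 0 0 0 20; -0.002 0.002 0.09 0 0 0 20'>/dev/null; python3 -m jog '0 0 0 0 0 0 20;0 0 0 0 0 0 20'>/dev/null; python3 to.py .5479 .0941 .0105 99.1
python3 - <<'E'
from rig import robot
from h import *
s=robot.snapshot("side");np.savez("side10.npz",**s);P=cloud(s);hsv=cv2.cvtColor(s["img"],cv2.COLOR_RGB2HSV).astype(int);H,S,V=[hsv[...,i] for i in range(3)]
b=np.zeros(H.shape,bool);b[200:290,290:370]=1
m=b&(H>45)&(H<95)&(S>90)&(abs(P[...,1]-.1)<.05);p=P[m]
a=np.radians(9.1);ax=np.array([np.cos(a),np.sin(a)]);ay=np.array([-ax[1],ax[0]])
q=(p[:,:2]-[.5479,.0941])@np.c_[ax,ay]
for lo in np.arange(.02,.12,.012):
    k=(p[:,2]>=lo)&(p[:,2]<lo+.012)
    if k.sum()>5: print(round(lo,3),k.sum(),np.percentile(q[k,0],[2,98]).round(4),np.percentile(q[k,1],[50,90]).round(4))
E
```

```text
t 40.1 p [0.5494 0.0958 0.0265] j [-0.95  0.38  0.84  1.91 -0.34  1.    1.77] F [ 0.4  0.7 -4. ] g 0.0258 30.0
shift [ 0.0018 -0.0015  0.016 ] turn [0.    0.002 0.   ] yaw now 99.1 tilt [ 1.8e-03  7.0e-04 -1.0e+00]
0.02 21 [-0.0234  0.0254] [0.0135 0.0147]
0.032 30 [-0.0255  0.0255] [0.0145 0.0155]
0.044 12 [-0.0254 -0.0204] [0.014  0.0154]
0.056 9 [-0.0255 -0.0222] [0.0138 0.0146]
0.068 8 [-0.0253 -0.0212] [0.0138 0.0158]
0.08 8 [-0.0255 -0.0213] [0.0138 0.015 ]
```

```bash
python3 -m jog '0 -0.001 0.008 0 0 0 20; 0 -0.001 0.012 0 0 0 20; 0 -0.001 0.014 0 0 0 20; 0 -0.001 0.015 0 0 0 20; 0 -0.001 0.015 0 0 0 20'; python3 -m jog '0 0 0.001 0 0 0 20; 0 0 0.0015 0 0 0 20; 0 0 0.002 0 0 0 20; 0 0 0.002 0 0 0 20'
```

```text
time: 40.65
eef_pos: [0.5485, 0.0948, 0.0101]
tcp_rot: [0.25, -3.131, 0.0]
force: [1.1, -0.5, -3.6]
gripper_width: 0.0258
gripper_force: 30.0
time: 41.05
eef_pos: [0.5487, 0.0949, 0.0089]
tcp_rot: [0.25, -3.132, -0.001]
force: [-3.1, 0.1, 4.3]
gripper_width: 0.0258
gripper_force: 30.0
```

```bash
python3 -m jog '0 0 0 0 0 0 50; 0 0 0 0 0 0 50; 0 0 0 0 0 0 50; 0 0 0 0 0 0 50' >/dev/null; python3 -m jog '0 0 -0.04 0 0 0 50; 0 0 -0.08 0 0 0 50; 0 0 -0.105 0 0 0 70; 0 0 -0.105 0 0 0 70; 0 0 -0.105 0 0 0 70'>/dev/null; python3 to.py .51 -.3032 .11 79
```

```text
t 41.95 p [0.5488 0.0952 0.1134] j [-1.02  0.26  0.9   1.82 -0.23  1.16  1.69] F [-0.8  0.  -0.2] g 0.0577 0.0
shift [ 0.1016 -0.3872  0.003 ] turn [0.001 0.001 0.351] yaw now 99.1 tilt [ 7.e-04  9.e-04 -1.e+00]
```

```bash
python3 -m jog '0.05 -0.19 0 0 0 0.351 70; 0.05 -0.19 0 0 0 0.351 70; 0.05 -0.19 0 0 0 0.351 70; 0.05 -0.19 0 0 0 0.351 70; 0.05 -0.19 0 0 0 0.351 70'>/dev/null; python3 -m jog '-0.02 -0.2 0 0 0 0 70; -0.02 -0.2 0 0 0 0 70; -0.02 -0.2 0 0 0 0 70; -0.02 -0.2 0 0 0 0 70; -0.02 -0.2 0 0 0 0 70'>/dev/null; python3 -m jog '0 0 0 0 0 0 70;0 0 0 0 0 0 70; 0 0 0 0 0 0 70'>/dev/null; python3 to.py .51 -.3032 -.0075 79
```

```text
t 43.25 p [ 0.5116 -0.2986  0.1126] j [-0.35  0.41  1.02  1.74 -0.37  1.2   2.16] F [0.6 0.5 0.2] g 0.0609 0.0
shift [ 0.0006 -0.0049  0.1201] turn [ 0.001 -0.001  0.003] yaw now 79.2 tilt [-7.e-04  9.e-04 -1.e+00]
```

```bash
python3 -m jog '0.001 -0.005 0.02 0 0 0 70; 0.001 -0.005 0.06 0 0 0 70; 0.001 -0.005 0.1 0 0 0 70; 0.001 -0.005 0.118 0 0 0 70; 0.001 -0.005 0.118 0 0 0 70'>/dev/null; python3 -m jog '0 0 0 0 0 0 65; 0 0 0 0 0 0 55; 0 0 0 0 0 0 42; 0 0 0 0 0 0 42; 0 0 0 0 0 0 42' 20;python3 -m jog '0 0 0 0 0 0 42; 0 0 0 0 0 0 42'; python3 -m jog '0 0 -0.01 0 0 0 42; 0 0 -0.05 0 0 0 42; 0 0 -0.1 0 0 0 42;  0 0 -0.115 0 0 0 42;  0 0 -0.115 0 0 0 42'; python3 to.py .5363 -.0873 .11 79
```

```text
time: 44.25
eef_pos: [0.5099, -0.3054, -0.0036]
tcp_rot: [0.3, 3.125, 0.001]
force: [-0.0, 1.6, 6.9]
gripper_width: 0.0417
gripper_force: 20.0
time: 44.45
eef_pos: [0.51, -0.3054, -0.0036]
tcp_rot: [0.3, 3.125, 0.001]
force: [-1.3, 2.4, 7.5]
gripper_width: 0.0411
gripper_force: 20.0
time: 44.95
eef_pos: [0.5102, -0.3065, 0.1129]
tcp_rot: [0.301, 3.123, -0.001]
force: [-0.0, -0.9, -3.2]
gripper_width: 0.0414
gripper_force: 20.0
t 44.95 p [ 0.5102 -0.3065  0.1129] j [-0.34  0.41  1.03  1.74 -0.38  1.2   2.17] F [-0.  -0.9 -3.2] g 0.0414 20.0
shift [0.0162 0.2201 0.0028] turn [-0.     0.004  0.   ] yaw now 79.0 tilt [ 0.0043 -0.0012 -1.    ]
```

```bash
python3 -m jog '0.016 0.22 0 0 0 0 42; 0.016 0.22 0 0 0 0 42; 0.016 0.22 0 0 0 0 42; 0.016 0.22 0 0 0 0 42; 0.016 0.22 0 0 0 0 42'>/dev/null; python3 -m jog '0 0 0.02 0 0 0 42; 0 0 0.05 0 0 0 42; 0 0 0.08 0 0 0 42; 0 0 0.09 0 0 0 42; 0 0 0.09 0 0 0 42'>/dev/null; python3 -m jog '0 0 0 0 0 0 42;0 0 0 0 0 0 42; 0 0 0 0 0 0 42'>/dev/null
cat > vz.py <<'E'
from rig import robot
from h import *
from scipy.optimize import least_squares
s=robot.snapshot("side");Q=cloud(s);S=cv2.cvtColor(s["img"],cv2.COLOR_RGB2HSV)[...,1];V=s["img"].max(2)
m=(abs(Q[...,0]-.5363)<.05)&(abs(Q[...,1]+.0873)<.05)&(Q[...,2]>.02)&(Q[...,2]<.05)&(S<90)&(V>70)
q=Q[m][:,:2]
r=least_squares(lambda c:np.hypot(*(q-c).T)-.021,[.5363,-.0873],loss='soft_l1',f_scale=.002);print("vase",len(q),r.x.round(4),abs(r.fun).mean().round(4),"err to pad",(r.x-[.5363,-.0873]).round(4))
E
python3 vz.py; python3 to.py .5363 -.0873 .006 79
```

```text
vase 81 [ 0.5362 -0.0867] 0.001 err to pad [-0.0001  0.0006]
t 46.3 p [ 0.5358 -0.0864  0.0211] j [-0.73  0.4   0.97  1.95 -0.4   0.99  1.81] F [ 0.1  0.  -1.4] g 0.0417 20.0
shift [-0.0006 -0.0008  0.0151] turn [0.001 0.001 0.   ] yaw now 79.0 tilt [ 1.5e-03  4.0e-04 -1.0e+00]
```

Dead on. Set down and release.

```bash
python3 -m jog '0 -0.001 0.008 0 0 0 42; 0 -0.001 0.013 0 0 0 42; 0 -0.001 0.015 0 0 0 42; 0 -0.001 0.016 0 0 0 42; 0 -0.001 0.016 0 0 0 42'; python3 -m jog '0 0 0.001 0 0 0 42; 0 0 0.001 0 0 0 42'; python3 -m jog '0 0 0 0 0 0 65; 0 0 0 0 0 0 65; 0 0 0 0 0 0 65; 0 0 0 0 0 0 65; 0 0 -0.01 0 0 0 65'>/dev/null; python3 -m jog '0 0 -0.03 0 0 0 70; 0 0 -0.07 0 0 0 70; 0 0 -0.105 0 0 0 70; 0 0 -0.105 0 0 0 70; 0 0 -0.105 0 0 0 70'>/dev/null; python3 to.py .4248 -.3070 .11 79
```

```text
time: 46.8
eef_pos: [0.5346, -0.0875, 0.0045]
tcp_rot: [-0.301, -3.126, -0.001]
force: [-3.5, 1.7, 6.8]
gripper_width: 0.0416
gripper_force: 20.0
time: 47.0
eef_pos: [0.5349, -0.0875, 0.0043]
tcp_rot: [-0.301, -3.126, -0.002]
force: [-8.3, 2.2, 18.2]
gripper_width: 0.0416
gripper_force: 20.0
t 48.0 p [ 0.5355 -0.0873  0.1192] j [-0.84  0.26  1.08  1.86 -0.25  1.17  1.7 ] F [-0.9  0.1  0.7] g 0.0612 0.0
shift [ 0.0669 -0.2368  0.0088] turn [0.001 0.002 0.   ] yaw now 79.0 tilt [ 1.8e-03  9.0e-04 -1.0e+00]
```

```bash
python3 vz.py; python3 -m jog '0.066 -0.235 0.005 0 0 0 70; 0.066 -0.235 0.005 0 0 0 70; 0.066 -0.235 0.005 0 0 0 70; 0.066 -0.235 0.005 0 0 0 70; 0.066 -0.235 0.005 0 0 0 70'>/dev/null; python3 -m jog '0 0 0 0 0 0 70;0 0 0 0 0 0 70; 0 0 0 0 0 0 70'>/dev/null; python3 to.py .4248 -.307 -.0025 79
```

```text
vase 126 [ 0.5345 -0.0875] 0.0011 err to pad [-0.0018 -0.0002]
t 48.85 p [ 0.4256 -0.3043  0.1126] j [-0.48  0.24  1.16  1.91 -0.24  1.15  2.15] F [ 0.7  0.6 -0.4] g 0.0612 0.0
shift [ 1.000e-04 -2.800e-03  1.151e-01] turn [ 0.    -0.001  0.001] yaw now 79.1 tilt [-1.3e-03  5.0e-04 -1.0e+00]
```

```bash
python3 -m jog '0 -0.003 0.02 0 0 0 70; 0 -0.003 0.06 0 0 0 70; 0 -0.003 0.1 0 0 0 70; 0 -0.003 0.114 0 0 0 70; 0 -0.003 0.114 0 0 0 70'>/dev/null; python3 -m jog '0 0 0 0 0 0 65; 0 0 0 0 0 0 55; 0 0 0 0 0 0 42; 0 0 0 0 0 0 42; 0 0 0 0 0 0 42' 20;python3 -m jog '0 0 0 0 0 0 42; 0 0 0 0 0 0 42'; python3 -m jog '0 0 -0.01 0 0 0 42; 0 0 -0.05 0 0 0 42; 0 0 -0.1 0 0 0 42;  0 0 -0.115 0 0 0 42;  0 0 -0.115 0 0 0 42'; python3 to.py .4833 .0112 .11 108.8
```

```text
time: 49.85
eef_pos: [0.4258, -0.3086, 0.0004]
tcp_rot: [0.3, 3.125, 0.0]
force: [-0.3, 1.5, 8.5]
gripper_width: 0.0436
gripper_force: 20.0
time: 50.05
eef_pos: [0.4259, -0.3086, 0.0004]
tcp_rot: [0.3, 3.125, 0.001]
force: [-0.7, 1.6, 8.2]
gripper_width: 0.044
gripper_force: 20.0
time: 50.55
eef_pos: [0.4263, -0.3092, 0.1166]
tcp_rot: [0.3, 3.123, -0.0]
force: [0.6, 1.3, -2.2]
gripper_width: 0.0439
gripper_force: 20.0
t 50.55 p [ 0.4263 -0.3092  0.1166] j [-0.48  0.24  1.18  1.9  -0.24  1.16  2.16] F [ 0.6  1.3 -2.2] g 0.0439 20.0
shift [0.005  0.3254 0.0067] turn [-0.001  0.005 -0.52 ] yaw now 79.0 tilt [ 4.6e-03 -4.0e-04 -1.0e+00]
```

```bash
python3 -m jog '0.003 0.2 0 0 0 -0.52 42; 0.003 0.2 0 0 0 -0.52 42; 0.003 0.2 0 0 0 -0.52 42; 0.003 0.2 0 0 0 -0.52 42; 0.003 0.2 0 0 0 -0.52 42'>/dev/null; python3 -m jog '-0.05 0.1 0 0 0 0 42;-0.05 0.1 0 0 0 0 42; -0.05 0.1 0 0 0 0 42'>/dev/null; python3 -m jog '0 0 0 0 0 0 42;0 0 0 0 0 0 42; 0 0 0 0 0 0 42'>/dev/null; python3 to.py .4833 .0112 .022 108.8
```

```text
t 51.65 p [ 0.4746 -0.0025  0.1138] j [-1.    0.    0.93  2.01  0.    1.14  1.83] F [-0.3 -0.7 -1.9] g 0.0442 20.0
shift [-0.0127  0.0102  0.0918] turn [-0.    -0.001 -0.002] yaw now 108.7 tilt [-8.e-04 -4.e-04 -1.e+00]
```

```bash
python3 -m jog '-0.0125 0.01 0 0 0 -0.002 42; -0.0125 0.01 0.03 0 0 -0.002 42; -0.0125 0.01 0.06 0 0 -0.002 42; -0.0125 0.01 0.08 0 0 -0.002 42; -0.0125 0.01 0.088 0 0 -0.002 42'>/dev/null; python3 -m jog '0 0 0 0 0 0 42;0 0 0 0 0 0 42; 0 0 0 0 0 0 42'>/dev/null; python3 to.py .4833 .0112 .0095 108.8
python3 - <<'E'
from rig import robot
from h import *
s=robot.snapshot("side");np.savez("side11.npz",**s);Q=cloud(s)
m=(abs(Q[...,0]-.4833)<.06)&(abs(Q[...,1]-.0112)<.06)&(Q[...,2]>.032)&(Q[...,2]<.075)
a=np.radians(18.8);ax=np.array([np.cos(a),np.sin(a)]);q=(Q[m][:,:2]-[.4833,.0112])@np.c_[ax,[-ax[1],ax[0]]]
k=(abs(q)<.035).all(1);print(k.sum(),np.percentile(q[k],[2,10,50,90,98],axis=0).round(4).tolist())
cv2.imwrite("pics/b11.png",cv2.resize(s["img"][180:280,290:410],None,fx=5,fy=5,interpolation=2)[...,::-1])
E
```

```text
t 52.45 p [0.4846 0.0126 0.0274] j [-0.94  0.2   0.91  2.08 -0.2   0.95  1.98] F [ 0.5  0.4 -1.9] g 0.0438 20.0
shift [ 0.0017 -0.0009  0.0179] turn [0.    0.002 0.002] yaw now 108.9 tilt [ 1.7e-03  8.0e-04 -1.0e+00]
128 [[-0.0214, 0.0203], [-0.0181, 0.0215], [-0.0002, 0.0229], [0.017, 0.0301], [0.02, 0.0323]]
```

View pics/b11.png

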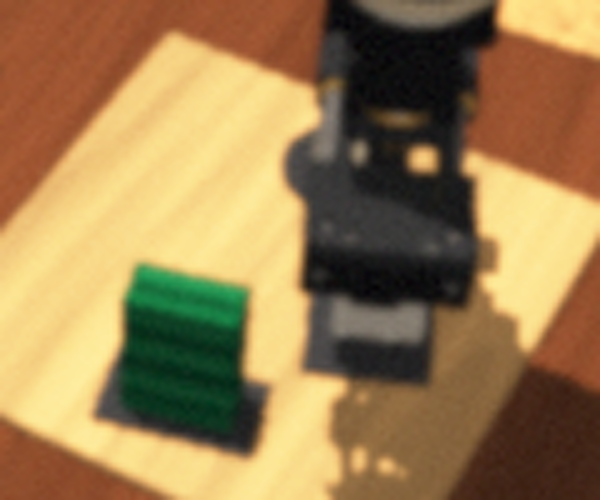

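The slab stands centred on its oblong coaster; the riser hangs centred over its square one. Lower it.

```bash
python3 -m jog '0 0 0.01 0 0 0 42; 0 0 0.015 0 0 0 42; 0 0 0.0175 0 0 0 42; 0 0 0.0175 0 0 0 42; 0 0 0.0175 0 0 0 42'; python3 -m jog '0 0 0.0005 0 0 0 42; 0 0 0.001 0 0 0 42'
```

```text
time: 53.0
eef_pos: [0.4836, 0.0125, 0.0086]
tcp_rot: [0.516, -3.099, 0.001]
force: [0.2, -0.1, -2.3]
gripper_width: 0.0436
gripper_force: 20.0
time: 53.2
eef_pos: [0.4838, 0.0126, 0.0082]
tcp_rot: [0.516, -3.099, -0.001]
force: [-6.0, -1.3, 15.7]
gripper_width: 0.0433
gripper_force: 20.0
```

```bash
python3 -m jog '0 0 0 0 0 0 65; 0 0 0 0 0 0 65; 0 0 0 0 0 0 65; 0 0 0 0 0 0 65; 0 0 -0.01 0 0 0 65'>/dev/null; python3 -m jog '0 0 -0.03 0 0 0 70; 0 0 -0.07 0 0 0 70; 0 0 -0.11 0 0 0 70; 0 0 -0.15 0 0 0 70; 0 0 -0.15 0 0 0 70'>/dev/null; python3 -m jog '0 -0.24 0 0 0 0.3 70; 0 -0.24 0 0 0 0.3 70; 0 -0.24 0 0 0 0.3 70; 0 -0.24 0 0 0 0.3 70; 0 -0.24 0 0 0 0.3 70'>/dev/null; python3 -m jog '0 -0.12 0 0 0 0 70; 0 -0.12 0 0 0 0 70; 0 -0.12 0 0 0 0 70; 0 -0.12 0 0 0 0 70; 0 -0.12 0 0 0 0 70'; python3 vz.py
python3 - <<'E'
from rig import robot
from h import *
a=[]
for n in("top","side"):
    s=robot.snapshot(n);np.savez(f"{n}12.npz",**s)
    a.append(s["img"][150:310,150:410] if n=="top" else s["img"][170:370,240:500])
cv2.imwrite("pics/b12.png",cv2.resize(np.vstack(a),None,fx=1.65,fy=1.65,interpolation=2)[...,::-1])
s=load("top12.npz");P=cloud(s);z=P[...,2]
for nm,bx,lo,hi in(("riser",(240,290,295,345),.06,.074),("slab",(200,265,255,305),.085,.1)):
    b=np.zeros(z.shape,bool);b[bx[0]:bx[1],bx[2]:bx[3]]=1;print(nm,rect(P[b&(z>lo)&(z<hi)][:,:2]))
E
```

```text
time: 55.2
eef_pos: [0.5649, -0.3343, 0.1677]
tcp_rot: [0.046, -3.141, -0.0]
force: [-0.2, 0.5, 0.2]
gripper_width: 0.0612
gripper_force: 0.0
vase 121 [ 0.5344 -0.0868] 0.001 err to pad [-0.0019  0.0005]
riser (array([479.6,  12.5]), array([44.2, 43.9]), -71.1)
slab (array([548.5,  96.1]), array([56., 26.]), 9.0)
```

View pics/b12.png

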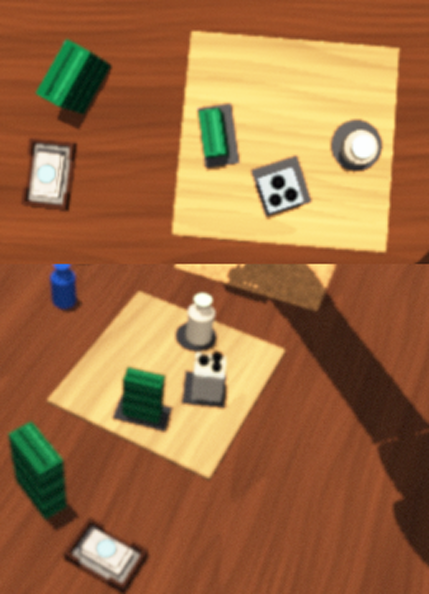

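All stand upright near the centres of their own coasters (errors within 2–4 mm); the loupe is shut in the case, and the gripper is clear.

```bash
python3 -c "
from rig import robot
print(robot.hand_in())"
```

```text
the job is handed in; nothing more can be done
None
```

I handed the job in at about 55 s. The loupe's lens is folded flat and the loupe lies lengthwise in its case. All three ornaments stand upright on their own coasters: the vase and slab within about 2 mm of centre, the riser about 4 mm off by the top camera. The hand-in returned no verdict.

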